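Hang a squeegee on a snap S-hook

TASK

Take the spare steel S-hook off its wooden peg stand and snap it onto the horizontal bar of the hanging stand: press down gently, by feel, until the sprung keeper has let the bar in and clicked shut beneath it, and let go. Then take the squeegee out of its wooden rest and lower it by its wire bail into the open lower curl of that hook until the hook carries it, leaving it upright, still and hanging free. Never press on the bar or the hook with more than 20 N, and leave the tin, the flask and the cup where they stand.

Things in the scene. Friction and masses are not known exactly. Their poses are not given: they have to be found in the camera images.
- stand: Hanging stand, fixed. Origin: centre of the underside of its foot plate (220 x 100 x 12 mm). On a post at x = +95 mm a grey carriage carries a round steel bar, 12 mm diameter, along the stand's x at y = 0, clear from x = -86 to +78 mm, near end closed by a 24 mm ball. The clamped carriage is set by hand: the bar's axis is 225 to 275 mm above the bench and is NOT REPORTED; find it by feel or by eye.
- foot_end (a point): Middle of the front top edge of the stand's foot plate, under the ball: (-110, 0, 12) mm in the stand's frame. With the stand's origin it gives the bar's direction. The bar gives elastically, about 1 mm per 10 N; its clamp slips above about 45 N.
- hook: Steel S-hook of flat strip, 10 mm wide (its x), 3 mm thick, 70 g, lying in its y-z plane. Origin: axis of the 12 mm bar when seated on it. Upper curl: inner sides y = +-9, outer +-12, inner top z = +6, outer top +9 mm. Its shank runs down the -y side to z = -48, slants over to +y at z = -70 and turns into the open lower curl, lowest point z = -90. Starts hung on the peg's pin, axes as the peg's.
- leg (a point): Lower end of the upper curl's free leg, flared out, on the hook's +y side: (0, 15, -31) mm in the hook's frame. The bar comes in below it from the +y side, above the slant of the shank (at y = 0 there is room for the bar's axis from z = -34 to -44 mm), then goes up through the keeper; the curl gives it +-3 mm in y.
- keeper (a joint): Sprung keeper of the hook, rad: 0 = shut across the mouth of the upper curl at z = -23 mm; swings up and in to 1.45. Pressing the hook down on the bar opens it at some 1 to 10 N; it springs shut under the bar 2 to 5 mm before the hook is seated, the force falls away, and then the hook bears hard on the bar. It does not open outward, so a hook cannot be lifted off.
- curl (a point): Point (0, 0, -84.5) mm in the hook's frame: axis of the squeegee's bail wire when hung in the lower curl. The curl is 18 mm wide inside and open at the top on the -y side, where its free tip, flared out, ends at y = -15, z = -70 mm; the slanting shank roofs it on the +y side.
- peg: Wooden peg stand, fixed, foot 14 mm thick. Origin: on the bench, below the hook's place on the pin. The steel pin, 8 mm diameter, runs along the stand's x, axis 122 mm above the bench, to a free end at x = -30 mm; a round post 134 mm high stands behind it at x = 38 to 52 mm. The shut keeper holds the hook on the pin: slide it off over the free end (-x).
- pin (a point): Free end of the pin, (-30, 0, 122) mm in the peg stand's frame.
- rest: Wooden squeegee rest, fixed, 90 x 120 x 40 mm, with a 14 mm groove along its y for the blade. Origin: centre of its underside.
- squeegee: Screen-printing squeegee, 0.18 to 0.29 kg, upright in the rest: wooden handle 34 mm thick (x), 200 mm long (y), z = 25 to 75 mm, rubber blade 9 mm thick below. Origin: middle of the blade's lower edge, z up. A rigid bail of 5 mm wire stands on the middle of the handle in the x-z plane.
- bail (a point): Axis of the bail's level top wire, 116 mm above the blade's edge at x = y = 0. The wire runs along the squeegee's x; the opening under it is 20 mm wide (x) and 38 mm high, down to the handle.
- tin: White tin, 76 mm diameter, 85 mm high; bystander. Origin: centre of its underside.
- flask: Pale metal solvent flask with a red cap, 64 mm diameter, 150 mm high; bystander. Origin: centre of its underside.
- cup: Blue ceramic cup, 68 mm diameter, 70 mm high; bystander. Origin: centre of its underside.
Mind the look-alikes: they are no part of the job. There is more than one size of the hook; the one meant has the size given above. Of the things that look like the squeegee, the larger one is meant.

How it is judged (in metres and radians):
On the way:
1. the S-hook hangs on the bar of the stand, upright, the keeper shut, let go, nothing on it yet (contact force between hook and stand above 0.3 N and value of joint keeper below 0.1 rad and angle between hook's own z axis and vertical below 0.2 rad and height (world z) of hook above 0.2 m and contact force between hook and the fingers below 0.05 N and contact force between hook and squeegee below 0.05 N), for 0.3 s.
At the end, for the whole second after the job is handed in: The hook hangs upright (within 0.2 rad) on the bar, keeper shut; the squeegee hangs from it alone, bail wire within 12 mm of its seat in the lower curl, upright within 0.15 rad, at rest, clear of the stand; the robot has let go (contact force between hook and stand above 1.5 N and value of joint keeper below 0.1 rad and angle between hook's own z axis and vertical below 0.2 rad and height (world z) of hook above 0.2 m and contact force between squeegee and hook above 1 N and distance between bail and curl below 0.012 m and angle between squeegee's own z axis and vertical below 0.15 rad and contact force between squeegee and stand below 0.05 N and linear speed of squeegee below 0.05 m/s and angular speed of squeegee below 0.5 rad/s); the robot touches nothing.
It fails at once if the hook is pressed on the bar or stand with more than 20 N (contact force between hook and stand above 20 N).
It fails at once if the squeegee is knocked or pressed against the hook with more than 20 N (contact force between squeegee and hook above 20 N).
It fails at once if the tin, flask or cup is moved more than 30 mm (distance of any of tin, flask, cup from where it was at the start of the episode above 0.03 m).
It also fails if it takes over 72 s, if anything falls off the work surface, if the arm or the gripper's body presses on something with over 40 N, if the wrist force passes 120 N, or if a joint passes its speed limit or range.

ROBOT

A 6-joint arm with a two-finger parallel gripper is mounted at the origin on the work surface. World frame = base frame: x ahead of the robot, y to its left, z up, the work surface at z = 0. Lengths are in m, angles in degrees, forces in N, time in s.
With the tool pointing down it reaches from about 0.275 to 0.85 m from the base axis. Payload 19 kg.
Tool frame: the origin (TCP) lies between the finger pads; the fingertips stand 14 mm ahead of it and the grasp point (between the pads) lies 5 mm behind it; z points along the fingers, y is the line along which they close (so a half turn about z gives the same grasp; the last joint's range is limited). The gripper opens to 85 mm and grips with 20 to 120 N. Pads are 22 mm wide; open, the fingers measure 114 mm over their backs; the gripper's body (76 mm by 85 mm) begins 54 mm behind the grasp point. The pads swing forward as they close: fully open they stand 13 mm farther back than shut.
Start: joints at [63.484, 8.623, 82.357, -0, 89.026, -7.678], TCP at [0.186, 0.544, 0.245] pointing down, gripper open.
Joint ranges: [-160.23, 160.23], [-39.13, 120.54], [6.94, 153.29], [-79.49, 259.48], [9.18, 160.14], [-161.06, 161.06]. Speed limits (degrees/s): [108.29, 108.29, 127.2, 172.46, 172.46, 172.46].

INTERFACE

Orientations are given as [roll, pitch, yaw] about the fixed x, y, z axes, in that order (R = Rz(yaw) Ry(pitch) Rx(roll)).
In Python, from plant import manip gives the robot as it stands. The module is installed in compiled form; this text tells all that it offers.
- The arm moves only by the tool arm_command, never from a script. Its argument "series" is a list of rows, each a list of 4 numbers: the shift along the tool's x, y, z in mm, then the turn about the tool's z in units of 5 degrees (1.0 is 5 degrees). A call has exactly 5 rows; each row shifts and turns the commanded pose from where the row before left it, along the tool's axes as they then stand; what a row does not reach is not made up. A row lasts 1/12 s, in which the tool goes at most 41.7 mm and 7.16 degrees, less where a joint would pass 70% of its speed; a pose out of reach is approached as far as the arm can. A call is refused whole if a number of a shift passes 41.7 or a number of a turn 1, either way. A call with a gripper value outside its range is refused whole. "jaw" is the finger opening in mm, from 0 to 85.4, set as the call begins (left out, the last holds). The fingers move at their own pace and stop on an object; "squeeze" is the grip in N (left out, the last holds). Time passes only in rows, so rows that do not move let the fingers close, or fill a call up. It gives the time, the measured TCP pose, the force, the opening and the grip force at its end, in the units of the state.
- manip.state(): the state, without advancing time (a new reading comes with each control period).
- manip.snapshot(name): name is "scene" or "side" or "wrist"; returns a dict with "img" (420x560x3 uint8, red, green, blue), "camera_matrix" (3x3 intrinsics, pixels), "view" (4x4, takes a point from world to camera coordinates); the wrist camera has in their place "T_tool_cam" (4x4, takes a point from camera to tool coordinates, whose origin is the TCP and whose axes are the flange's). Camera axes: x right, y down, z forward; pixel columns grow to the right and rows downward; lengths in m; the calibration is good to about 2 mm. The wrist camera is an equidistant fisheye: a pixel r from the principal point sees the ray r / f radians off the axis. A picture is of the moment at which its call begins: read the wrist's pose just before it. There is no depth.
- manip.close_job(): hands the job in; it is judged then, once.
The state is a dict: "time_s": time; "joints": joint angles; "qvel": joint speeds; "joint_efforts": joint torques, N m; "position": TCP position; "ee_rot": TCP orientation; "ft_force": force on the tool from outside, world axes, zero at the start; "moment": the same for the moment, N m; "width": finger opening in m; "gripper_force": force on a finger pad.
Only numpy, scipy, OpenCV 4.12 (cv2) and the standard library are available. Lean on these libraries where they do the work, as an engineer would, in place of code of your own. Each camera call takes 0.05 s, during which the arm holds its last target. There are 200 camera calls.

## Working session

There is one attempt and no reset: what is moved stays moved. The work goes in short steps, Python scripts to look and compute and a tool call to move; the robot and the scene stay as the last step left them, time stands still between calls to the robot, and variables do not carry over. Pictures are saved under pics/ and viewed, at most 10 in all, crops included, and the job is handed in when it is done.

Besides the shell and the picture viewer there is one more tool, called after "Emit:" in YAML: its name, and indented under it one key for each argument. arm_command: Moves the arm, as the interface text tells. Its arguments: {"type":"object","properties":{"series":{"type":"array"},"jaw":{"type":"number"},"squeeze":{"type":"number"}},"required":["series"]}

```bash
mkdir -p pics; python3 - <<'E'
from plant import manip
import cv2,numpy as np,json
s=manip.state();print(s)
for n in("scene","side","wrist"):
    d=manip.snapshot(n);cv2.imwrite(f"pics/{n}0.png",d["img"][:,:,::-1])
    np.savez(f"pics/{n}0.npz",**{k:v for k,v in d.items() if k!='img'})
    for k in d:
        if k!='img':print(n,k,np.round(d[k],4).tolist() if not isinstance(d[k],str) else d[k])
E
```

```text
{'time_s': 0.0, 'joints': array([ 6.34834518e+01,  8.65026810e+00,  8.23910036e+01,  1.36667838e-03,
        8.90263976e+01, -7.67794060e+00]), 'qvel': array([ 0.0926259 , -0.02107093,  0.0320467 , -0.04868092, -0.08162279,
        0.0580733 ]), 'joint_efforts': array([ 1.58447110e-03, -7.13062763e+01, -5.70859694e+01, -2.35743046e-04,
        8.86047579e-03, -5.63089338e-05]), 'position': array([0.18558598, 0.54399662, 0.24469963]), 'ee_rot': array([-1.79933120e+02, -1.03951209e-02,  1.61161362e+02]), 'ft_force': array([ 0.07381246, -1.0773773 ,  0.09600373]), 'moment': array([ 0.02938707,  0.02058051, -0.00369127]), 'gripper_force': 0.0, 'width': 0.08546797282133492}
scene camera_matrix [[383.8274, 0.0, 278.7288], [0.0, 383.8274, 213.9987], [0.0, 0.0, 1.0]]
scene view [[0.8018, 0.5974, -0.0112, -0.4914], [0.3412, -0.4732, -0.8122, -0.0711], [-0.4905, 0.6474, -0.5833, 1.4335], [0.0, 0.0, 0.0, 1.0]]
side camera_matrix [[408.2522, 0.0, 273.7784], [0.0, 408.2522, 210.9934], [0.0, 0.0, 1.0]]
side view [[-0.9775, -0.211, -0.0056, 0.5702], [-0.1493, 0.7099, -0.6883, 0.1022], [0.1492, -0.672, -0.7254, 1.0618], [0.0, 0.0, 0.0, 1.0]]
wrist camera_matrix [[325.1923, 0.0, 279.8788], [0.0, 325.1923, 202.6699], [0.0, 0.0, 1.0]]
wrist T_tool_cam [[-0.0005, -0.9485, -0.3167, 0.0805], [1.0, -0.0005, -0.0002, -0.0009], [0.0, -0.3167, 0.9485, -0.1291], [0.0, 0.0, 0.0, 1.0]]
```

View pics/scene0.png

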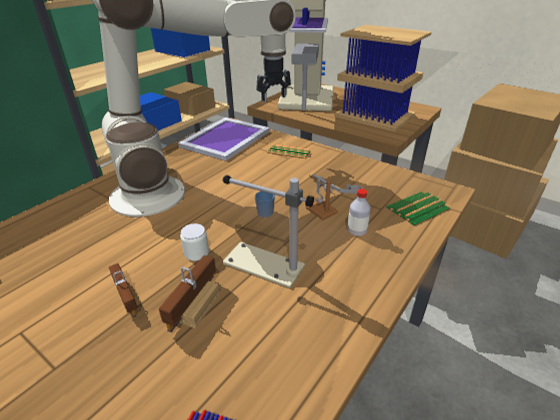

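View pics/side0.png

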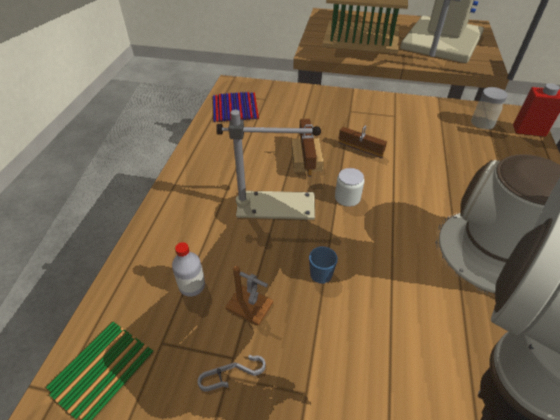

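The scene shows the peg stand with a hook at (325,195), the hanging stand with bar from (228,180) to (300,200), the squeegee in its rest at (188,290) and the flask, cup and tin. The side view shows the peg at (250,290), the stand foot at (275,205) and the squeegee at (308,145).

Candidates: the hook could be the one hung on the peg at scene (325,195) / side (250,290), or the bigger one lying on the bench at side (232,370). I choose the one on the peg. The squeegee could be the larger one in the rest at scene (188,290), or the smaller one at scene (122,288). I choose the larger one. Next I check close crops.

```bash
python3 - <<'E'
import cv2,numpy as np
a=cv2.imread("pics/scene0.png");b=cv2.imread("pics/side0.png")
def c(im,x,y): return cv2.resize(im[y:y+120,x:x+160],(400,300),interpolation=cv2.INTER_CUBIC)
cv2.imwrite("pics/comp1.png",np.vstack([np.hstack([c(a,220,170),c(a,100,230)]),np.hstack([c(b,200,105),c(b,200,255)])]))
E
```

```text
(no output)
```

View pics/comp1.png

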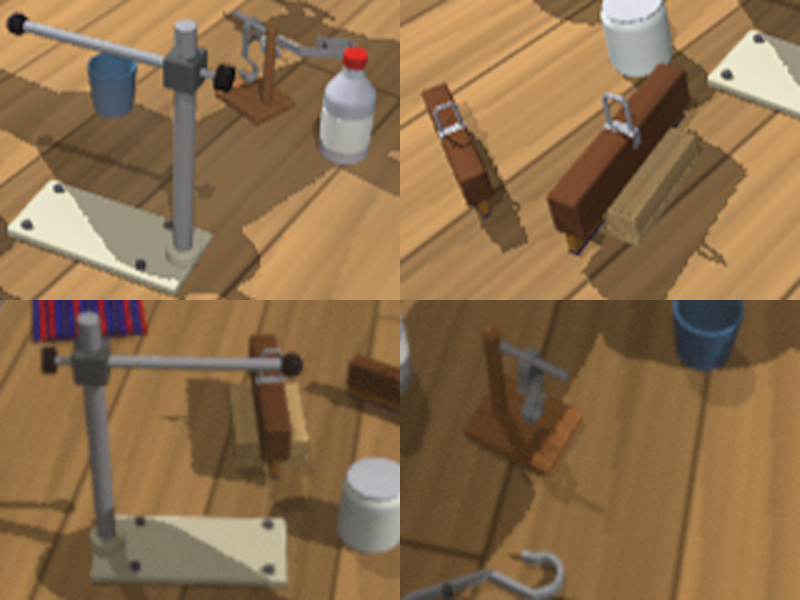

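The crop confirms the choice: a small hook hangs on the pin (side crop (530,390)) and the bigger hook lies loose below it. The larger squeegee stands in the rest with its bail at (618,105), the ball is at scene (17,24) and side (292,364) in the crop, and the pin tip at scene (227,14) and side (567,378). Next I fit the poses.

```bash
cat > h.py <<'E'
import numpy as np,cv2
from scipy.optimize import least_squares
C={n:np.load(f"pics/{n}0.npz") for n in("scene","side","wrist")}
def proj(n,P):
    P=np.atleast_2d(P);V=C[n]["view"];K=C[n]["camera_matrix"]
    c=P@V[:3,:3].T+V[:3,3];u=c@K.T;return u[:,:2]/u[:,2:]
def pl(p,P):
    c,s=np.cos(p[2]),np.sin(p[2]);P=np.atleast_2d(P).astype(float)
    return np.c_[p[0]+c*P[:,0]-s*P[:,1],p[1]+s*P[:,0]+c*P[:,1],P[:,2]]
def fit(obs,model,x0s):
    # obs: list (cam,name_point,(u,v)); model(x)->dict
    best=None
    for x0 in x0s:
        f=lambda x:np.concatenate([proj(n,model(x)[k])[0]-uv for n,k,uv in obs])
        r=least_squares(f,x0,x_scale=[.1]*2+[1]+[.1]*(len(x0)-3),loss="soft_l1")
        if best is None or r.cost<best.cost:best=r
    res=np.concatenate([proj(n,model(best.x)[k])[0]-uv for n,k,uv in obs]).reshape(-1,2)
    return best.x,res
E
python3 - <<'E'
from h import *
q=lambda k,x,y:[("scene",np.array([220+x/2.5,170+y/2.5])),("scene",np.array([100+(x-400)/2.5,230+y/2.5])),("side",np.array([200+x/2.5,105+(y-300)/2.5])),("side",np.array([200+(x-400)/2.5,255+(y-300)/2.5]))][k]
O=lambda k,name,x,y:(q(k,x,y)[0],name,q(k,x,y)[1]-.3)
yaws=np.arange(0,6.28,.5)
# stand: A corners: scene top face
L=[("ball",0,17,24),("ball",2,292,364),("nl",0,8,230),("fl",0,48,182),("fr",0,212,237),("nr",0,178,287),("nl",2,287,520),("fl",2,286,580)]
# front (ball) end corners: scene nl,fl ; in side: right end
def ms(x):
    d=dict(ball=[-.098,0,x[3]],nl=[-.11,.05,.012],fl=[-.11,-.05,.012],fr=[.11,-.05,.012],nr=[.11,.05,.012])
    return {k:pl(x,v) for k,v in d.items()}
for sw in(1,-1):
    def m(x):
        d=ms(x)
        return d if sw==1 else dict(ball=d["ball"],nl=d["fl"],fl=d["nl"],fr=d["nr"],nr=d["fr"])
    x,r=fit([O(k,n,u,v) for n,k,u,v in L],m,[[.5,0,y,.25] for y in yaws]);print("stand",sw,np.round(x,4),np.round(r,1).tolist())
L=[("tip",0,227,14),("tip",3,567,378),("ptop",0,271,26),("ptop",3,491,333)]
m=lambda x:{k:pl(x,v) for k,v in dict(tip=[-.03,0,.122],ptop=[.045,0,.134]).items()}
print("peg",*fit([O(k,n,u,v) for n,k,u,v in L],m,[[.5,.2,y] for y in yaws]))
L=[("a",1,668,65),("b",1,690,75),("c",1,578,210),("d",1,552,198),("a",2,277,336),("b",2,250,338),("c",2,262,459),("d",2,289,455)]
for s in(1,-1):
    def m(x):
        z=x[3];d=dict(a=[-.017,.1*s,z],b=[.017,.1*s,z],c=[.017,-.1*s,z],d=[-.017,-.1*s,z]);return {k:pl(x,v) for k,v in d.items()}
    print("sq",*fit([O(k,n,u,v) for n,k,u,v in L],m,[[.5,-.2,y,.1] for y in yaws]))
# triangulate bail top middle, bystanders on bench
m=lambda x:{"p":np.array([[x[0],x[1],x[2]]])}
print("bail",*fit([O(1,"p",616,97),O(2,"p",268,354)],m,[[.5,-.2,.1]]))
for n,(a,b) in dict(tin=((195,234),(349,180)),cup=((265,196),(322,257)),flask=((362,193),(183,250))).items():
    h=dict(tin=.085,cup=.07,flask=.15)[n]
    print(n,*fit([("scene","p",np.array(a)),("side","p",np.array(b))],m,[[.5,0,h]]))
E
```

```text
stand 1 [ 0.5701 -0.0036  0.6149  0.2637] [[-0.5, 0.3], [-0.2, -0.3], [8.9, -20.1], [-11.4, 21.4], [-0.6, 0.1], [12.1, -42.3], [7.5, 21.1], [-7.9, -25.6]]
stand -1 [ 0.5869 -0.0407  0.1813  0.2641] [[0.1, -0.0], [-0.5, -0.0], [-1.3, -0.4], [0.5, -1.1], [0.4, -2.1], [-0.6, 0.8], [-1.1, -1.0], [0.6, -0.0]]
peg [0.55994342 0.29569458 5.99700262] [[ 2.16383136 -0.57084761]
 [ 0.6007279  -0.37711757]
 [-0.03571689  0.52601578]
 [-0.0132007   0.14857164]]
sq [ 0.53621977 -0.26162851  0.17737718  0.08042181] [[  1.50098105   0.46540401]
 [  3.28105389   0.21134897]
 [ -0.95584304  -0.07875605]
 [ -2.1686831   -0.3933816 ]
 [  2.47448755  41.7802124 ]
 [  1.59509233  40.76798711]
 [ -3.89205481 -46.98498361]
 [ -4.22333795 -45.22323105]]
sq [ 0.54249388 -0.26816063  3.11164172  0.0885021 ] [[ 17.06537191   7.8914583 ]
 [ -0.88329788  -1.52769535]
 [-18.91968747  -9.20756064]
 [  0.70745896   2.72178912]
 [-17.77176371  36.38092885]
 [  4.45135731  37.30220665]
 [ 11.41224201 -49.20026872]
 [ -9.71421923 -48.98357215]]
bail [ 0.53588915 -0.26500443  0.12983489] [[ 0.54007278  0.24729927]
 [ 0.70050605 -0.34924723]]
tin [ 0.3921172  -0.11403985  0.07172115] [[-0.15379599 -0.08146814]
 [-0.14186131  0.08497497]]
cup [0.43068571 0.16776244 0.0703612 ] [[-0.15693341 -0.05595636]
 [-0.10651138  0.04613705]]
flask [0.72832544 0.26647243 0.14179718] [[-0.91955055 -0.01633295]
 [-0.54660393  0.05684691]]
```

```bash
cat >> h.py <<'E'
def Rt(yaw): # tool down
    c,s=np.cos(yaw),np.sin(yaw);return np.array([[c,s,0],[s,-c,0],[0,0,-1.]])
def plan(xyz,yawdeg,n,p=None,yaw=None):
    """n rows from measured pose to target; straight line, equal turn"""
    if p is None:
        from plant import manip
        s=manip.state();p=s["position"];yaw=s["ee_rot"][2]
    d=(np.array(xyz)-p)/n;dy=(yawdeg-yaw+180)%360-180
    print("dist",np.round((np.array(xyz)-p)*1000,1),"dyaw",round(dy,2))
    for i in range(n):
        # row axes: before the turn of that row; tool down => turn about tool z is -yaw
        v=Rt(np.radians(yaw+dy*i/n)).T@d*1000
        print("[%.1f,%.1f,%.1f,%.2f]"%(*v,-dy/n/5),end=", " if (i+1)%5 else "\n")
E
python3 - <<'E'
from h import *
q=lambda k,x,y:[("scene",np.array([220+x/2.5,170+y/2.5])),("scene",np.array([100+(x-400)/2.5,230+y/2.5])),("side",np.array([200+x/2.5,105+(y-300)/2.5])),("side",np.array([200+(x-400)/2.5,255+(y-300)/2.5]))][k]
O=lambda k,name,x,y:(q(k,x,y)[0],name,q(k,x,y)[1]-.3)
L=[("a",1,668,65),("b",1,690,75),("c",1,578,210),("d",1,552,198),("c",2,277,336),("d",2,250,338),("a",2,262,459),("b",2,289,455)]
def m(x):
    z=x[3];d=dict(a=[-.017,.1,z],b=[.017,.1,z],c=[.017,-.1,z],d=[-.017,-.1,z]);return {k:pl(x,v) for k,v in d.items()}
print("sq",*fit([O(k,n,u,v) for n,k,u,v in L],m,[[.5,-.2,y,.1] for y in np.arange(0,6,.5)]))
plan([.493,.316,.25],163.6,15)
E
```

```text
sq [ 0.52619721 -0.25606757  0.22314657  0.07000963] [[-0.77080435  0.46638313]
 [ 1.13580173 -0.20071506]
 [ 0.64761473 -0.26214498]
 [-0.84564322 -0.02532358]
 [-8.6722019   6.37523944]
 [12.55776567  5.46212986]
 [12.92358741 -3.17112565]
 [-9.50983129 -1.44128934]]
dist [ 307.4 -228.     5.2] dyaw 2.44
[-24.3,-7.8,-0.3,-0.03], [-24.3,-7.8,-0.3,-0.03], [-24.3,-7.9,-0.3,-0.03], [-24.2,-8.0,-0.3,-0.03], [-24.2,-8.0,-0.3,-0.03]
[-24.2,-8.1,-0.3,-0.03], [-24.2,-8.2,-0.3,-0.03], [-24.1,-8.3,-0.3,-0.03], [-24.1,-8.3,-0.3,-0.03], [-24.1,-8.4,-0.3,-0.03]
[-24.1,-8.5,-0.3,-0.03], [-24.0,-8.5,-0.3,-0.03], [-24.0,-8.6,-0.3,-0.03], [-24.0,-8.7,-0.3,-0.03], [-24.0,-8.7,-0.3,-0.03]
```

Emit:
arm_command:
  series:
    - [-24.3, -7.8, -0.3, -0.03]
    - [-24.3, -7.8, -0.3, -0.03]
    - [-24.3, -7.9, -0.3, -0.03]
    - [-24.2, -8, -0.3, -0.03]
    - [-24.2, -8, -0.3, -0.03]
  jaw: 60

```text
time_s: 0.57
position: [0.2888, 0.4673, 0.2466]
ee_rot: [-180.0, -0.0, 161.9]
ft_force: [0.3, 0.7, 0.3]
width: 0.0603
gripper_force: 0.0
```

Emit:
arm_command:
  series:
    - [-24.2, -8.1, -0.3, -0.03]
    - [-24.2, -8.2, -0.3, -0.03]
    - [-24.1, -8.3, -0.3, -0.03]
    - [-24.1, -8.3, -0.3, -0.03]
    - [-24.1, -8.4, -0.3, -0.03]

```text
time_s: 0.98
position: [0.3913, 0.391, 0.2482]
ee_rot: [-180.0, -0.0, 162.7]
ft_force: [0.3, 0.7, -0.6]
width: 0.0599
gripper_force: 0.0
```

Emit:
arm_command:
  series:
    - [-24.1, -8.5, -0.3, -0.03]
    - [-24, -8.5, -0.3, -0.03]
    - [-24, -8.6, -0.3, -0.03]
    - [-24, -8.7, -0.3, -0.03]
    - [-24, -8.7, -0.3, -0.03]

```text
time_s: 1.4
position: [0.4935, 0.3147, 0.2496]
ee_rot: [-180.0, -0.0, 163.4]
ft_force: [0.4, 0.5, 0.8]
width: 0.06
gripper_force: 0.0
```

```bash
cat > look.py <<'E'
import sys
from h import *
from plant import manip
n=sys.argv[1];box=list(map(int,sys.argv[2:6])) if len(sys.argv)>2 else [0,0,560,420]
s=manip.state();d=manip.snapshot("wrist");cv2.imwrite(f"pics/{n}.png",d["img"][:,:,::-1])
np.savez(f"pics/{n}.npz",p=s["position"],r=s["ee_rot"]);print(s["time_s"],s["position"],s["ee_rot"],s["ft_force"])
x,y,w,h=box;im=d["img"][y:y+h,x:x+w,::-1];k=min(800/w,600/h)
cv2.imwrite(f"pics/{n}c.png",cv2.resize(im,None,fx=k,fy=k,interpolation=cv2.INTER_CUBIC));print("scale",k)
E
python3 look.py w1
```

```text
1.4 [0.49350233 0.31469976 0.2495558 ] [-1.79981080e+02 -1.98636275e-02  1.63415987e+02] [0.36517511 0.48377877 0.84749882]
scale 1.4285714285714286
```

View pics/w1c.png

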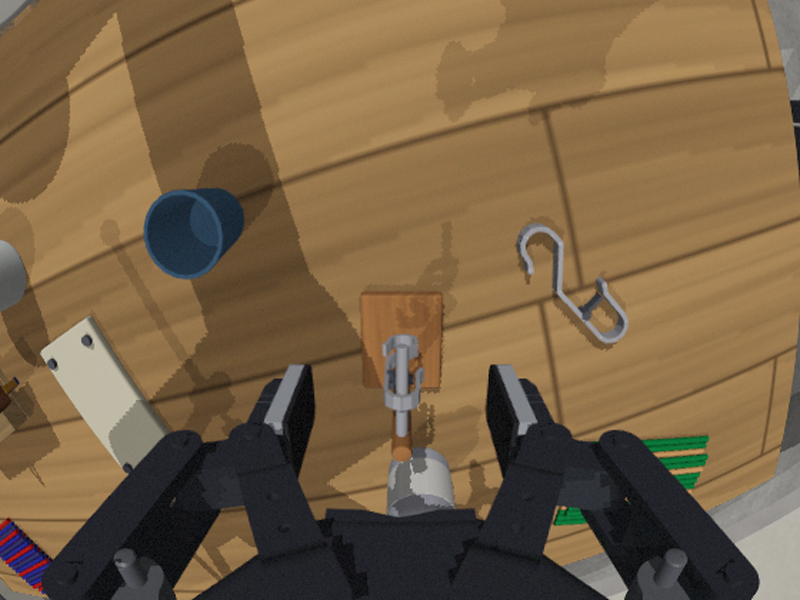

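The wrist view shows the peg foot with corners (361,293), (443,293), (441,388) and (364,385). The pin tip is at (402,347), the hook around the pin at (402,380), and the post at (402,452), all in scaled pixels.

```bash
cat >> h.py <<'E'
def wray(n,u,v,z):
    """wrist pixel -> world point at height z"""
    from scipy.spatial.transform import Rotation as Ro
    f=np.load(f"pics/{n}.npz");K=C["wrist"]["camera_matrix"];T=C["wrist"]["T_tool_cam"]
    a=(np.array([u,v])-K[:2,2])/K[0,0];r=np.hypot(*a)
    d=np.r_[np.sin(r)*a/r,np.cos(r)];R=Ro.from_euler("xyz",f["r"],degrees=True).as_matrix()
    o=f["p"]+R@T[:3,3];d=R@T[:3,:3]@d
    return o+d*(z-o[2])/d[2]
E
python3 - <<'E'
from h import *
for n,u,v,z in[("tip top",402,345,.124),("post top",402,452,.134),("f1",361,293,.014),("f2",443,293,.014),("f3",441,388,.014),("f4",364,385,.014),("hook L",388,398,.12),("hook R",417,398,.12),("hook n L",384,345,.035),("hook n R",418,345,.035)]:
    print(n,np.round(wray("w1",u/1.42857,v/1.42857,z),4))
E
```

```text
tip top [0.5318 0.3036 0.124 ]
post top [0.6029 0.2825 0.134 ]
f1 [0.5264 0.2702 0.014 ]
f2 [0.5458 0.3355 0.014 ]
f3 [0.6336 0.3108 0.014 ]
f4 [0.6106 0.2449 0.014 ]
hook L [0.5678 0.2835 0.12  ]
hook R [0.5732 0.3016 0.12  ]
hook n L [0.568  0.2779 0.035 ]
hook n R [0.576  0.3045 0.035 ]
```

```bash
python3 - <<'E'
from h import *
plan([.5606,.2951,.20],163.5,5)
plan([.5606,.2951,.112],163.5,5,np.array([.5606,.2951,.20]),163.5)
E
```

```text
dist [ 64.1 -17.1 -49.2] dyaw 0.19
[-13.3,0.4,9.8,-0.01], [-13.3,0.4,9.8,-0.01], [-13.3,0.4,9.8,-0.01], [-13.3,0.4,9.8,-0.01], [-13.3,0.4,9.8,-0.01]
dist [  0.   0. -88.] dyaw 0.0
[0.0,0.0,17.6,-0.00], [0.0,0.0,17.6,-0.00], [0.0,0.0,17.6,-0.00], [0.0,0.0,17.6,-0.00], [0.0,0.0,17.6,-0.00]
```

Emit:
arm_command:
  series:
    - [-13.3, 0.4, 9.8, -0.01]
    - [-13.3, 0.4, 9.8, -0.01]
    - [-13.3, 0.4, 9.8, -0.01]
    - [-13.3, 0.4, 9.8, 0]
    - [-13.3, 0.4, 9.8, 0]

```text
time_s: 1.87
position: [0.5579, 0.2986, 0.1991]
ee_rot: [-180.0, -0.0, 163.6]
ft_force: [-0.6, -0.1, 0.9]
width: 0.0601
gripper_force: 0.0
```

Emit:
arm_command:
  series:
    - [0, 0, 17.6, 0]
    - [0, 0, 17.6, 0]
    - [0, 0, 17.6, 0]
    - [0, 0, 17.6, 0]
    - [0, 0, 17.6, 0]

```text
time_s: 2.28
position: [0.5573, 0.2986, 0.1109]
ee_rot: [-180.0, -0.0, 163.6]
ft_force: [-0.4, -0.3, 0.2]
width: 0.06
gripper_force: 0.0
```

```bash
python3 look.py w2 120 120 320 240
```

```text
2.2833 [0.55733178 0.29863006 0.11091211] [-1.79968947e+02 -3.19406749e-02  1.63575467e+02] [-0.40168839 -0.30109652  0.21425191]
scale 2.5
```

View pics/w2c.png

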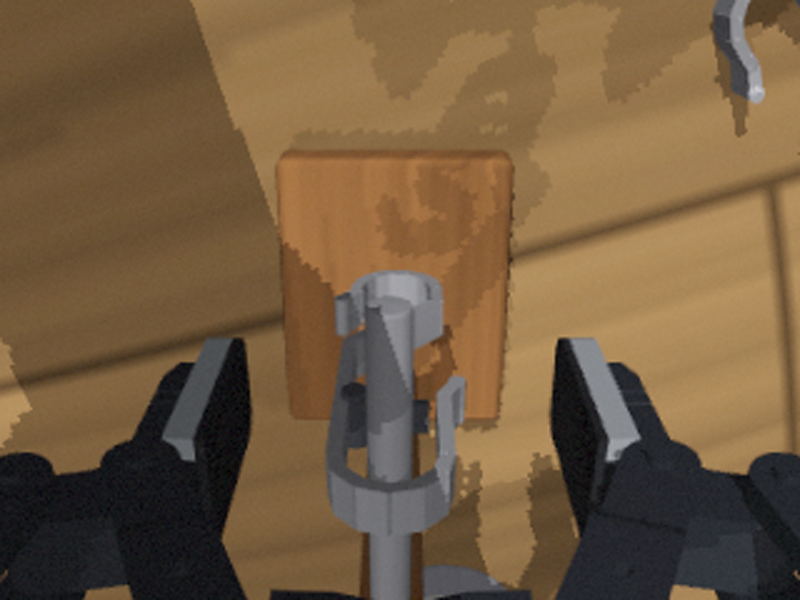

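The wrist view shows the hook centred at about (392,490), with its free leg to the right. The finger midpoint is at about (401,400), so the hook is roughly 2 mm to the left. The measured pose is also 4 mm short along the pin. I correct both and close.

Emit:
arm_command:
  series:
    - [-2, -1, 0, 0]
    - [-2, -1, 0, 0]
    - [0, 0, 0, 0]
    - [0, 0, 0, 0]
    - [0, 0, 0, 0]

```text
time_s: 2.75
position: [0.5607, 0.2957, 0.1137]
ee_rot: [180.0, 0.1, 163.6]
ft_force: [-0.3, 1.3, -0.2]
width: 0.0597
gripper_force: 0.0
```

Emit:
arm_command:
  series:
    - [0, 0, 0, 0]
    - [0, 0, 0, 0]
    - [0, 0, 0, 0]
    - [0, 0, 0, 0]
    - [0, 0, 0, 0]
  jaw: 5
  squeeze: 35

```text
time_s: 3.17
position: [0.5603, 0.2956, 0.1131]
ee_rot: [-180.0, 0.0, 163.6]
ft_force: [-1.1, -0.1, 4.3]
width: 0.0228
gripper_force: 34.4
```

Emit:
arm_command:
  series:
    - [0, 0, 0, 0]
    - [0, 0, 0, 0]
    - [0, 0, -1, 0]
    - [0, 0, -2, 0]
    - [0, 0, -2, 0]

```text
time_s: 3.58
position: [0.5601, 0.2956, 0.1176]
ee_rot: [-180.0, -0.0, 163.6]
ft_force: [0.2, 0.2, -1.2]
width: 0.0228
gripper_force: 34.3
```

Emit:
arm_command:
  series:
    - [10, 0, 0, 0]
    - [14, 0, 0, 0]
    - [14, 0, 0, 0]
    - [14, 0, 0, 0]
    - [13, 0, 0, 0]

```text
time_s: 4.0
position: [0.4963, 0.3145, 0.1178]
ee_rot: [-180.0, -0.0, 163.6]
ft_force: [0.5, 0.3, -0.3]
width: 0.0231
gripper_force: 34.3
```

Emit:
arm_command:
  series:
    - [5, 0, -20, 0]
    - [0, 0, -35, 0]
    - [0, 0, -40, 0]
    - [0, 0, -40, 0]
    - [0, 0, -40, 0]

```text
time_s: 4.42
position: [0.4918, 0.3156, 0.2949]
ee_rot: [180.0, 0.0, 163.6]
ft_force: [0.8, -0.5, -0.3]
width: 0.0227
gripper_force: 34.5
```

```bash
python3 look.py w3 120 120 320 240; python3 - <<'E'
from h import *
p=np.array([.587,-.041,.181])
x=lambda a,b,z:np.r_[pl([*p],[a/1000,b/1000,0])[0][:2],z]
# hover over bar's -y side: hook origin at (-30,-45), hook z = bar+.12
t=x(-30,-48,.0);print(t)
plan([t[0],t[1],.264+.11-.008],190.4,15)
E
```

```text
4.4167 [0.49178518 0.31564674 0.29488192] [1.79995744e+02 6.57549578e-03 1.63594009e+02] [ 0.81488464 -0.48569197 -0.27573973]
scale 2.5
[ 0.56613071 -0.09361628  0.        ]
dist [  73.  -409.9   62.6] dyaw 26.81
[-12.4,-24.8,-4.2,-0.36], [-11.6,-25.2,-4.2,-0.36], [-10.8,-25.6,-4.2,-0.36], [-10.0,-25.9,-4.2,-0.36], [-9.2,-26.2,-4.2,-0.36]
[-8.4,-26.5,-4.2,-0.36], [-7.6,-26.7,-4.2,-0.36], [-6.7,-26.9,-4.2,-0.36], [-5.9,-27.1,-4.2,-0.36], [-5.0,-27.3,-4.2,-0.36]
[-4.2,-27.4,-4.2,-0.36], [-3.3,-27.6,-4.2,-0.36], [-2.4,-27.6,-4.2,-0.36], [-1.6,-27.7,-4.2,-0.36], [-0.7,-27.7,-4.2,-0.36]
```

View pics/w3c.png

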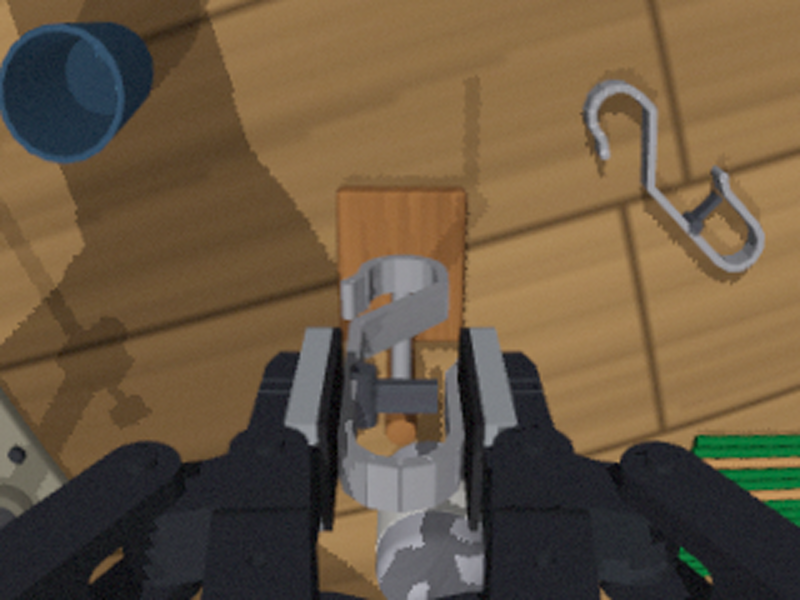

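The hook is held squarely between the pads at (400,430), with the leg against the right pad and the keeper shut at (410,395).

```bash
python3 - <<'E'
from h import *
t=pl([.587,-.041,.181],[-.03,0,0])[0];print(t)
plan([t[0],t[1],.40],190.4,15)
E
```

```text
[ 0.55749007 -0.0464004   0.        ]
dist [  64.4 -362.6   96.6] dyaw 26.81
[-10.9,-22.0,-6.4,-0.36], [-10.3,-22.3,-6.4,-0.36], [-9.6,-22.6,-6.4,-0.36], [-8.8,-22.9,-6.4,-0.36], [-8.1,-23.2,-6.4,-0.36]
[-7.4,-23.4,-6.4,-0.36], [-6.7,-23.6,-6.4,-0.36], [-5.9,-23.8,-6.4,-0.36], [-5.2,-24.0,-6.4,-0.36], [-4.4,-24.2,-6.4,-0.36]
[-3.7,-24.3,-6.4,-0.36], [-2.9,-24.4,-6.4,-0.36], [-2.2,-24.5,-6.4,-0.36], [-1.4,-24.5,-6.4,-0.36], [-0.6,-24.5,-6.4,-0.36]
```

Emit:
arm_command:
  series:
    - [-10.9, -22, -10, -0.36]
    - [-10.3, -22.3, -20, -0.36]
    - [-9.6, -22.6, -20, -0.36]
    - [-8.8, -22.9, -20, -0.36]
    - [-8.1, -23.2, -20, -0.36]

```text
time_s: 4.88
position: [0.5137, 0.1939, 0.3838]
ee_rot: [180.0, 0.0, 172.7]
ft_force: [0.5, 0.5, -1.0]
width: 0.0229
gripper_force: 34.6
```

Emit:
arm_command:
  series:
    - [-7.4, -23.4, -6, -0.36]
    - [-6.7, -23.6, 0, -0.36]
    - [-5.9, -23.8, 0, -0.36]
    - [-5.2, -24, 0, -0.36]
    - [-4.4, -24.2, 0, -0.36]

```text
time_s: 5.3
position: [0.5356, 0.0731, 0.3888]
ee_rot: [-180.0, 0.0, -178.3]
ft_force: [0.6, 0.1, -0.6]
width: 0.0231
gripper_force: 34.6
```

Emit:
arm_command:
  series:
    - [-3.7, -24.3, 0, -0.36]
    - [-2.9, -24.4, 0, -0.36]
    - [-2.2, -24.5, 0, -0.36]
    - [-1.4, -24.5, 0, -0.36]
    - [-0.6, -24.5, 0, -0.36]

```text
time_s: 5.72
position: [0.5575, -0.0476, 0.3889]
ee_rot: [-180.0, 0.0, -169.3]
ft_force: [-0.4, 0.7, -1.3]
width: 0.023
gripper_force: 34.6
```

Emit:
arm_command:
  series:
    - [0, 0, 0, 0]
    - [0, 0, 0, 0]
    - [0, 0, 0, 0]
    - [0, 0, 0, 0]
    - [0, 0, 0, 0]

```text
time_s: 6.13
position: [0.5577, -0.0461, 0.389]
ee_rot: [-180.0, 0.0, -169.4]
ft_force: [0.9, -0.7, -0.3]
width: 0.0233
gripper_force: 34.6
```

```bash
python3 look.py w4; python3 - <<'E'
from h import *
print(C["wrist"]["camera_matrix"][0,0])
t=pl([.587,-.041,.181],[-.03,0,0])[0]
plan([t[0],t[1],.37],190.4,2)
E
```

```text
6.1333 [ 0.55772118 -0.04612056  0.38900987] [-1.79994258e+02  1.83558855e-02 -1.69382988e+02] [ 0.93116317 -0.74869401 -0.26976725]
scale 1.4285714285714286
325.19226210127806
dist [ -0.3  -0.2 -19. ] dyaw -0.22
[0.1,-0.1,9.5,0.02], [0.1,-0.1,9.5,0.02],
```

View pics/w4c.png

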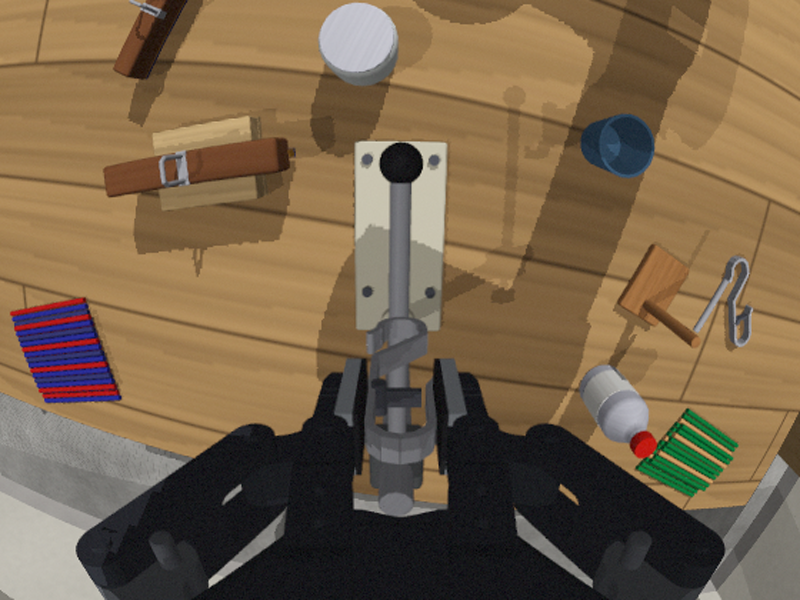

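The wrist view shows the bar running vertically at u≈400, with the ball at (401,163), and the hook above it and parallel to it. The squeegee handle spans (106,181) to (287,152), with the bail at (173,170).

```bash
python3 - <<'E'
from h import *
k=1.42857
f=np.load("pics/w4.npz");R=Rt(np.radians(f["r"][2]))
for n,u,v,z in[("ball",401,163,.264),("bar",400,230,.264),("bar2",399,310,.264),("sqA",104,168,.089),("sqB",107,195,.089),("sqC",287,140,.089),("sqD",289,165,.089),("bailL",161,156,.130),("bailR",187,154,.130),("bailL",163,186,.130),("bailR",188,184,.130)]:
    w=wray("w4",u/k,v/k,z);print(n,np.round(w,4),"tool",np.round(R.T@(w-f["p"])*1000,1))
E
```

```text
ball [ 0.4912 -0.0589  0.264 ] tool [ 67.8  -0.3 125. ]
bar [ 0.5279 -0.0526  0.264 ] tool [ 30.5  -0.8 125. ]
bar2 [ 0.5747 -0.0444  0.264 ] tool [-17.   -1.4 125. ]
sqA [ 0.5443 -0.3667  0.089 ] tool [  72.3 -312.6  300. ]
sqB [ 0.5728 -0.3605  0.089 ] tool [  43.1 -311.8  300. ]
sqC [ 0.4955 -0.1649  0.089 ] tool [  83.  -105.3  300. ]
sqD [ 0.5185 -0.1594  0.089 ] tool [  59.4 -104.1  300. ]
bailL [ 0.5211 -0.2728  0.13  ] tool [  77.8 -216.1  259. ]
bailR [ 0.5167 -0.246   0.13  ] tool [  77.1 -188.9  259. ]
bailL [ 0.5483 -0.2678  0.13  ] tool [  50.1 -216.2  259. ]
bailR [ 0.5434 -0.2419  0.13  ] tool [  50.1 -189.8  259. ]
```

Emit:
arm_command:
  series:
    - [0, 0, 8, 0]
    - [0, 0, 8, 0]
    - [0, 0, 5, 0]
    - [0, 0, 4, 0]
    - [0, 0, 3, 0]

```text
time_s: 6.6
position: [0.5578, -0.0471, 0.3599]
ee_rot: [180.0, -0.0, -169.4]
ft_force: [-0.9, 1.0, -1.2]
width: 0.0229
gripper_force: 34.6
```

Emit:
arm_command:
  series:
    - [0, 0, 1, 0]
    - [0, 0, 1, 0]
    - [0, 0, 1, 0]
    - [0, 0, 0.7, 0]
    - [0, 0, 0, 0]

```text
time_s: 7.02
position: [0.5579, -0.0472, 0.3571]
ee_rot: [-180.0, 0.0, -169.4]
ft_force: [-0.7, -0.0, -1.0]
width: 0.0228
gripper_force: 34.6
```

Emit:
arm_command:
  series:
    - [0, 0, 0.7, 0]
    - [0, 0, 0.6, 0]
    - [0, 0, 0.5, 0]
    - [0, 0, 0, 0]
    - [0, 0, 0, 0]

```text
time_s: 7.43
position: [0.5579, -0.0471, 0.3553]
ee_rot: [-180.0, -0.0, -169.4]
ft_force: [-0.1, 0.0, -0.6]
width: 0.0231
gripper_force: 34.6
```

Emit:
arm_command:
  series:
    - [0, 0, 0.5, 0]
    - [0, 0, 0.5, 0]
    - [0, 0, 0.3, 0]
    - [0, 0, 0, 0]
    - [0, 0, 0, 0]

```text
time_s: 7.85
position: [0.5579, -0.0471, 0.354]
ee_rot: [-180.0, -0.0, -169.4]
ft_force: [0.2, 0.2, -0.5]
width: 0.0231
gripper_force: 34.6
```

Emit:
arm_command:
  series:
    - [0, 0, 0.4, 0]
    - [0, 0, 0.3, 0]
    - [0, 0, 0.3, 0]
    - [0, 0, 0, 0]
    - [0, 0, 0, 0]

```text
time_s: 8.27
position: [0.5579, -0.0471, 0.353]
ee_rot: [-180.0, -0.0, -169.4]
ft_force: [0.2, -0.6, -0.2]
width: 0.0232
gripper_force: 34.6
```

Emit:
arm_command:
  series:
    - [0, 0, 0.4, 0]
    - [0, 0, 0.3, 0]
    - [0, 0, 0.3, 0]
    - [0, 0, 0, 0]
    - [0, 0, 0, 0]

```text
time_s: 8.68
position: [0.5579, -0.0471, 0.352]
ee_rot: [-180.0, -0.0, -169.4]
ft_force: [-0.1, -0.3, -0.7]
width: 0.0228
gripper_force: 34.6
```

Emit:
arm_command:
  series:
    - [0, 0, 0.4, 0]
    - [0, 0, 0.3, 0]
    - [0, 0, 0.3, 0]
    - [0, 0, 0, 0]
    - [0, 0, 0, 0]

```text
time_s: 9.1
position: [0.5579, -0.0471, 0.3512]
ee_rot: [-180.0, 0.0, -169.4]
ft_force: [-1.0, -1.3, 2.5]
width: 0.023
gripper_force: 34.9
```

Contact was felt at TCP z ≈ 0.3515, 2 mm from my estimate, so the entry height is 0.2955 and the seat 0.2555.

Emit:
arm_command:
  series:
    - [0, 0, -5, 0]
    - [0, -8, -5, 0]
    - [0, -13, 0, 0]
    - [0, -15, 0, 0]
    - [0, -12, 0, 0]

```text
time_s: 9.52
position: [0.567, -0.0964, 0.3608]
ee_rot: [-180.0, -0.0, -169.5]
ft_force: [-0.3, -0.1, -0.7]
width: 0.0229
gripper_force: 34.6
```

Emit:
arm_command:
  series:
    - [0, 0, 10, 0]
    - [0, 0, 18, 0]
    - [0, 0, 18, 0]
    - [0, 0, 12, 0]
    - [0, 0, 7, 0]

```text
time_s: 9.93
position: [0.5663, -0.0946, 0.2938]
ee_rot: [179.9, -0.1, -169.5]
ft_force: [-0.4, 0.1, 0.1]
width: 0.0229
gripper_force: 34.6
```

Emit:
arm_command:
  series:
    - [0, 0, 0.7, 0]
    - [0, 0, 0, 0]
    - [0, 0, 0, 0]
    - [0, 0, 0, 0]
    - [0, 0, 0, 0]

```text
time_s: 10.35
position: [0.5669, -0.0943, 0.296]
ee_rot: [-180.0, 0.1, -169.4]
ft_force: [-0.6, -0.1, -0.9]
width: 0.023
gripper_force: 34.6
```

Emit:
arm_command:
  series:
    - [0, 5, 0, 0]
    - [0, 7, 0, 0]
    - [0, 7, 0, 0]
    - [0, 4, 0, 0]
    - [0, 2, 0, 0]

```text
time_s: 10.77
position: [0.562, -0.0687, 0.2955]
ee_rot: [-180.0, 0.0, -169.4]
ft_force: [-1.3, 0.2, -1.7]
width: 0.0229
gripper_force: 34.6
```

Emit:
arm_command:
  series:
    - [0, 2, 0, 0]
    - [0, 2, 0, 0]
    - [0, 2, 0, 0]
    - [0, 2, 0, 0]
    - [0, 2, 0, 0]

```text
time_s: 11.18
position: [0.5603, -0.0599, 0.2953]
ee_rot: [-180.0, -0.0, -169.5]
ft_force: [0.3, 0.2, -1.1]
width: 0.0225
gripper_force: 34.6
```

```bash
python3 - <<'E'
from h import *
from plant import manip
for n in("side","scene"):
    d=manip.snapshot(n);cv2.imwrite(f"pics/{n}1.png",d["img"][:,:,::-1])
a=cv2.imread("pics/side1.png")[95:215,200:360];b=cv2.imread("pics/scene1.png")[130:250,210:370]
cv2.imwrite("pics/entry.png",np.hstack([cv2.resize(x,(400,300),interpolation=cv2.INTER_CUBIC) for x in(a,b)]))
E
```

```text
(no output)
```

View pics/entry.png

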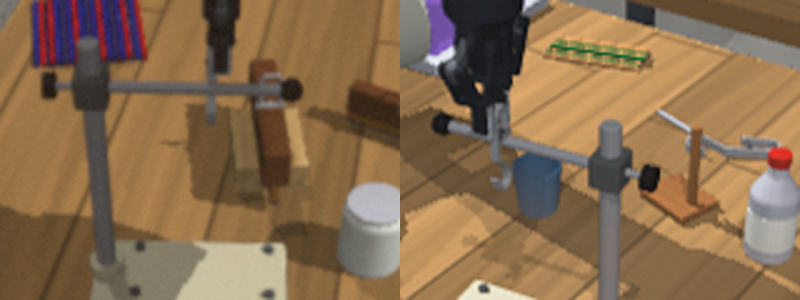

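The side crop shows the bar running in front of the hook, which hangs vertically at (212,90). The scene crop shows the hook behind the bar with its lower curl below it, so the entry has begun as planned.

Emit:
arm_command:
  series:
    - [0, 2, 0, 0]
    - [0, 2.5, 0, 0]
    - [0, 2.5, 0, 0]
    - [0, 2.5, 0, 0]
    - [0, 2, 0, 0]

```text
time_s: 11.7
position: [0.5581, -0.0483, 0.2953]
ee_rot: [-180.0, -0.0, -169.4]
ft_force: [0.1, -0.1, -1.1]
width: 0.0227
gripper_force: 34.6
```

Emit:
arm_command:
  series:
    - [0, 1, 0, 0]
    - [0, 0, 0, 0]
    - [0, 0, 2, 0]
    - [0, 0, 2, 0]
    - [0, 0, 2, 0]

```text
time_s: 12.12
position: [0.558, -0.0477, 0.289]
ee_rot: [-180.0, -0.0, -169.4]
ft_force: [1.0, 0.3, -1.0]
width: 0.0232
gripper_force: 34.6
```

Emit:
arm_command:
  series:
    - [0, 0, 1.5, 0]
    - [0, 0, 1.5, 0]
    - [0, 0, 1.5, 0]
    - [0, 0, 1.5, 0]
    - [0, 0, 1.5, 0]

```text
time_s: 12.53
position: [0.558, -0.0477, 0.2819]
ee_rot: [-180.0, 0.0, -169.4]
ft_force: [-1.0, 0.4, 3.2]
width: 0.0229
gripper_force: 35.0
```

Emit:
arm_command:
  series:
    - [0, 0, 1.5, 0]
    - [0, 0, 1.5, 0]
    - [0, 0, 1.5, 0]
    - [0, 0, 1.5, 0]
    - [0, 0, 1.5, 0]

```text
time_s: 12.95
position: [0.5582, -0.048, 0.2747]
ee_rot: [-179.9, 0.1, -169.5]
ft_force: [0.4, -3.0, 5.2]
width: 0.0228
gripper_force: 35.2
```

Emit:
arm_command:
  series:
    - [0, 0, 1.5, 0]
    - [0, 0, 1.5, 0]
    - [0, 0, 1, 0]
    - [0, 0, 1, 0]
    - [0, 0, 1, 0]

```text
time_s: 13.37
position: [0.558, -0.0477, 0.2682]
ee_rot: [-180.0, -0.0, -169.4]
ft_force: [1.3, -5.3, 3.7]
width: 0.0227
gripper_force: 35.0
```

Emit:
arm_command:
  series:
    - [0, 0, 0.8, 0]
    - [0, 0, 0.8, 0]
    - [0, 0, 0.8, 0]
    - [0, 0, 0.8, 0]
    - [0, 0, 0.8, 0]

```text
time_s: 13.78
position: [0.5581, -0.0478, 0.2643]
ee_rot: [-180.0, 0.0, -169.4]
ft_force: [0.9, -4.7, 3.1]
width: 0.0228
gripper_force: 35.0
```

Emit:
arm_command:
  series:
    - [0, 0, 0.6, 0]
    - [0, 0, 0.6, 0]
    - [0, 0, 0.6, 0]
    - [0, 0, 0.6, 0]
    - [0, 0, 0, 0]

```text
time_s: 14.2
position: [0.5579, -0.0475, 0.2615]
ee_rot: [180.0, -0.0, -169.4]
ft_force: [0.9, -3.0, -0.7]
width: 0.0232
gripper_force: 34.7
```

Emit:
arm_command:
  series:
    - [0, 0, 0.5, 0]
    - [0, 0, 0.5, 0]
    - [0, 0, 0.5, 0]
    - [0, 0, 0.3, 0]
    - [0, 0, 0, 0]

```text
time_s: 14.62
position: [0.5579, -0.0474, 0.26]
ee_rot: [180.0, -0.0, -169.4]
ft_force: [0.4, 0.1, -0.2]
width: 0.0226
gripper_force: 34.6
```

Emit:
arm_command:
  series:
    - [0, 0, 0.6, 0]
    - [0, 0, 0.6, 0]
    - [0, 0, 0.6, 0]
    - [0, 0, 0.6, 0]
    - [0, 0, 0, 0]

```text
time_s: 15.03
position: [0.5579, -0.0476, 0.2576]
ee_rot: [180.0, -0.0, -169.4]
ft_force: [-0.8, -0.1, -1.5]
width: 0.0227
gripper_force: 34.6
```

Emit:
arm_command:
  series:
    - [0, 0, 0.4, 0]
    - [0, 0, 0.4, 0]
    - [0, 0, 0.4, 0]
    - [0, 0, 0.3, 0]
    - [0, 0, 0, 0]

```text
time_s: 15.45
position: [0.558, -0.0476, 0.2562]
ee_rot: [-180.0, 0.0, -169.4]
ft_force: [-0.4, -0.5, 0.2]
width: 0.023
gripper_force: 34.8
```

Emit:
arm_command:
  series:
    - [0, 0, 0.4, 0]
    - [0, 0, 0.3, 0]
    - [0, 0, 0.1, 0]
    - [0, 0, 0, 0]
    - [0, 0, 0, 0]

```text
time_s: 15.87
position: [0.5581, -0.0476, 0.2556]
ee_rot: [-180.0, 0.0, -169.4]
ft_force: [-1.2, 0.5, 5.0]
width: 0.0233
gripper_force: 35.1
```

The hook is seated: the force fell away and then rose hard at 0.2556, as predicted. I release it.

Emit:
arm_command:
  series:
    - [0, 0, -0.4, 0]
    - [0, 0, 0, 0]
    - [0, 0, 0, 0]
    - [0, 0, 0, 0]
    - [0, 0, 0, 0]
  jaw: 50

```text
time_s: 16.28
position: [0.558, -0.0476, 0.2557]
ee_rot: [180.0, -0.0, -169.4]
ft_force: [-0.7, 0.4, -0.5]
width: 0.0501
gripper_force: 0.0
```

Emit:
arm_command:
  series:
    - [0, 0, 0, 0]
    - [0, 0, -5, 0]
    - [0, 0, -15, 0]
    - [0, 0, -30, 0]
    - [0, 0, -30, 0]

```text
time_s: 16.7
position: [0.5576, -0.0475, 0.3366]
ee_rot: [180.0, -0.1, -169.4]
ft_force: [1.1, -0.1, 1.3]
width: 0.05
gripper_force: 0.0
```

Emit:
arm_command:
  series:
    - [0, 0, -20, 0]
    - [0, 0, 0, 0]
    - [0, 0, 0, 0]
    - [0, 0, 0, 0]
    - [0, 0, 0, 0]

```text
time_s: 17.12
position: [0.5578, -0.0476, 0.3547]
ee_rot: [180.0, -0.1, -169.4]
ft_force: [0.3, -0.2, 0.8]
width: 0.0497
gripper_force: 0.0
```

```bash
python3 look.py w5 100 0 300 420; python3 - <<'E'
from h import *
from plant import manip
C_={}
for n in("side","scene"):
    d=manip.snapshot(n);C_[n]=d["img"][:,:,::-1]
w=cv2.imread("pics/w5.png")
a=cv2.resize(C_["side"][80:170,240:340],(400,360),interpolation=cv2.INTER_CUBIC);b=cv2.resize(C_["scene"][140:230,210:310],(400,360),interpolation=cv2.INTER_CUBIC)
c=w[0:210,:].copy();c=cv2.resize(c,(640,240))
o=np.zeros((600,800,3),np.uint8);o[:360,:400]=a;o[:360,400:]=b
o[360:,:400]=cv2.resize(w[60:228,0:280],(400,240),interpolation=cv2.INTER_CUBIC);o[360:,400:]=cv2.resize(w[252:420,140:420],(400,240),interpolation=cv2.INTER_CUBIC)
cv2.imwrite("pics/hung.png",o)
E
```

```text
17.1167 [ 0.55779001 -0.04759729  0.35473762] [ 1.79969783e+02 -8.91929387e-02 -1.69439724e+02] [ 0.34354384 -0.22675164  0.84614112]
scale 1.4285714285714286
```

View pics/hung.png

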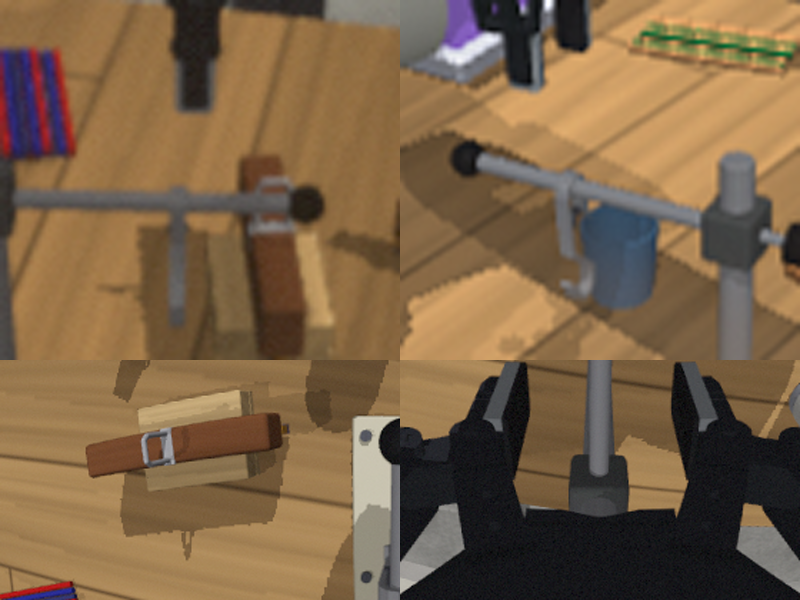

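The hook hangs upright on the bar in the crops, at (178,260) in the side crop and (575,235) in the scene crop, and the fingers are clear. Now the squeegee.

```bash
python3 - <<'E'
from h import *
plan([.551,-.336,.24],104,20)
E
```

```text
dist [  -6.9 -288.4 -115.1] dyaw -86.56
[3.0,-14.1,5.8,0.87], [1.9,-14.3,5.8,0.87], [0.8,-14.4,5.8,0.87], [-0.3,-14.4,5.8,0.87], [-1.4,-14.4,5.8,0.87]
[-2.4,-14.2,5.8,0.87], [-3.5,-14.0,5.8,0.87], [-4.5,-13.7,5.8,0.87], [-5.6,-13.3,5.8,0.87], [-6.6,-12.8,5.8,0.87]
[-7.5,-12.3,5.8,0.87], [-8.4,-11.7,5.8,0.87], [-9.3,-11.0,5.8,0.87], [-10.1,-10.3,5.8,0.87], [-10.8,-9.5,5.8,0.87]
[-11.5,-8.7,5.8,0.87], [-12.1,-7.8,5.8,0.87], [-12.7,-6.8,5.8,0.87], [-13.2,-5.9,5.8,0.87], [-13.6,-4.9,5.8,0.87]
```

Emit:
arm_command:
  series:
    - [3, -14.1, 0, 0.87]
    - [1.9, -14.3, 0, 0.87]
    - [0.8, -14.4, 0, 0.87]
    - [-0.3, -14.4, 2, 0.87]
    - [-1.4, -14.4, 4, 0.87]
  jaw: 60

```text
time_s: 17.68
position: [0.5563, -0.1204, 0.3498]
ee_rot: [-180.0, 0.0, 168.6]
ft_force: [-0.4, 0.0, -0.1]
width: 0.0601
gripper_force: 0.0
```

Emit:
arm_command:
  series:
    - [-2.4, -14.2, 6, 0.87]
    - [-3.5, -14, 7, 0.87]
    - [-4.5, -13.7, 7, 0.87]
    - [-5.6, -13.3, 7, 0.87]
    - [-6.6, -12.8, 7, 0.87]

```text
time_s: 18.1
position: [0.5542, -0.1925, 0.3151]
ee_rot: [-180.0, -0.0, 146.8]
ft_force: [0.2, 0.0, 0.0]
width: 0.0601
gripper_force: 0.0
```

Emit:
arm_command:
  series:
    - [-7.5, -12.3, 7.5, 0.87]
    - [-8.4, -11.7, 7.5, 0.87]
    - [-9.3, -11, 7.5, 0.87]
    - [-10.1, -10.3, 7.5, 0.87]
    - [-10.8, -9.5, 7.5, 0.87]

```text
time_s: 18.52
position: [0.5523, -0.2645, 0.2775]
ee_rot: [-180.0, -0.0, 125.1]
ft_force: [0.2, 0.3, -0.8]
width: 0.0603
gripper_force: 0.0
```

Emit:
arm_command:
  series:
    - [-11.5, -8.7, 7.5, 0.87]
    - [-12.1, -7.8, 7.5, 0.87]
    - [-12.7, -6.8, 7.5, 0.87]
    - [-13.2, -5.9, 7.5, 0.87]
    - [-13.6, -4.9, 7.5, 0.87]

```text
time_s: 18.93
position: [0.55, -0.3365, 0.24]
ee_rot: [-180.0, -0.0, 103.3]
ft_force: [-0.2, -0.0, 0.2]
width: 0.0597
gripper_force: 0.0
```

Emit:
arm_command:
  series:
    - [0, 0, 0, 0]
    - [0, 0, 0, 0]
    - [0, 0, 0, 0]
    - [0, 0, 0, 0]
    - [0, 0, 0, 0]

```text
time_s: 19.35
position: [0.5504, -0.3353, 0.2414]
ee_rot: [180.0, 0.0, 103.7]
ft_force: [-0.0, 0.2, -0.3]
width: 0.0598
gripper_force: 0.0
```

```bash
python3 look.py w6; python3 - <<'E'
from h import *
im=cv2.imread("pics/w6.png");g=cv2.cvtColor(im,cv2.COLOR_BGR2HSV)
b,gr,r=[im[:,:,i].astype(int) for i in range(3)]
# sample the colours at coarse grid to find handle
for v in range(60,300,20): print(v,[tuple(im[v,u][::-1].tolist()) for u in range(200,380,20)])
E
```

```text
19.35 [ 0.55041313 -0.33531328  0.24142419] [1.79975373e+02 3.65791599e-02 1.03654130e+02] [-0.02369234  0.21291658 -0.32591352]
scale 1.4285714285714286
60 [(118, 90, 56), (133, 104, 67), (172, 146, 99), (97, 60, 38), (91, 53, 31), (128, 106, 72), (133, 110, 76), (107, 81, 52), (114, 86, 55)]
80 [(132, 102, 63), (129, 98, 62), (192, 163, 117), (99, 62, 40), (96, 61, 37), (127, 106, 73), (135, 111, 77), (117, 90, 57), (116, 90, 57)]
100 [(143, 111, 70), (131, 102, 64), (189, 162, 115), (96, 63, 36), (92, 54, 31), (133, 110, 76), (134, 111, 77), (112, 86, 53), (115, 88, 57)]
120 [(140, 110, 70), (144, 111, 69), (187, 159, 112), (123, 103, 85), (76, 47, 28), (132, 110, 77), (133, 111, 77), (110, 82, 53), (115, 87, 55)]
140 [(135, 106, 66), (148, 116, 76), (185, 156, 113), (141, 115, 79), (109, 67, 40), (131, 108, 75), (133, 109, 75), (117, 92, 60), (109, 83, 54)]
160 [(135, 105, 66), (149, 116, 74), (180, 153, 108), (162, 136, 95), (109, 64, 42), (125, 102, 69), (141, 116, 81), (116, 89, 57), (105, 80, 51)]
180 [(96, 74, 45), (144, 112, 70), (136, 107, 67), (154, 120, 75), (110, 68, 40), (96, 73, 44), (109, 83, 50), (115, 89, 56), (111, 84, 52)]
200 [(136, 103, 67), (94, 74, 44), (148, 116, 74), (153, 120, 77), (111, 70, 45), (77, 58, 38), (110, 87, 54), (110, 85, 54), (112, 85, 52)]
220 [(143, 112, 73), (147, 114, 74), (146, 113, 75), (144, 110, 71), (89, 53, 34), (164, 128, 81), (166, 131, 86), (148, 115, 76), (164, 129, 86)]
240 [(146, 115, 72), (145, 112, 73), (147, 116, 74), (145, 114, 74), (153, 122, 78), (161, 127, 83), (165, 131, 85), (150, 115, 75), (159, 128, 81)]
260 [(115, 105, 92), (145, 113, 72), (153, 121, 77), (147, 116, 74), (125, 96, 59), (158, 124, 79), (159, 124, 81), (158, 125, 81), (118, 105, 92)]
280 [(89, 93, 96), (110, 85, 58), (153, 121, 76), (150, 117, 76), (162, 127, 82), (154, 122, 80), (150, 117, 77), (97, 72, 46), (88, 93, 95)]
```

```bash
python3 - <<'E'
from h import *
im=cv2.imread("pics/w6.png").astype(float);f=np.load("pics/w6.npz");R=Rt(np.radians(f["r"][2]))
m=(im[:,:,2]/im[:,:,1]>1.42)&(im[:,:,2]<150)
for v in list(range(10,225,15))+list(range(225,240,2)):
    us=np.where(m[v,230:320])[0]+230
    if len(us)<3: print(v,len(us));continue
    a,b=us.min(),us.max()
    t=[R.T@(wray("w6",u,v,.089)-f["p"])*1000 for u in(a-.5,b+.5)]
    print(v,a,b,len(us),"tool x %.0f y %.1f..%.1f"%(t[0][0],t[0][1],t[1][1]), im[v,a:b+1:4,2].astype(int).tolist())
# silver bail pixels: low saturation bright
g=cv2.cvtColor(im.astype(np.uint8),cv2.COLOR_BGR2HSV);s=(g[:,:,1]<60)&(g[:,:,2]>90);s[:, :220]=0;s[:,330:]=0;s[200:]=0
for v in range(0,200,3):
    us=np.where(s[v])[0]
    if len(us):print("bail",v,us.tolist())
E
```

```text
10 259 297 39 tool x 159 y -18.9..14.1 [103, 111, 107, 108, 104, 100, 104, 102, 94, 80]
25 259 298 40 tool x 145 y -18.9..14.9 [91, 108, 107, 105, 105, 104, 102, 99, 97, 81]
40 259 298 40 tool x 131 y -18.8..14.9 [98, 109, 107, 106, 104, 104, 89, 86, 81, 73]
55 259 298 40 tool x 118 y -18.8..14.9 [98, 96, 89, 92, 91, 91, 91, 88, 82, 76]
70 260 298 39 tool x 105 y -18.0..14.9 [95, 96, 90, 93, 93, 94, 89, 86, 79, 68]
85 260 298 39 tool x 92 y -18.1..15.0 [104, 93, 92, 92, 96, 95, 85, 85, 84, 67]
100 260 298 39 tool x 79 y -18.2..15.0 [96, 108, 91, 92, 96, 92, 95, 83, 79, 80]
115 0
130 261 298 38 tool x 53 y -17.6..15.2 [98, 110, 103, 104, 108, 111, 104, 99, 98, 72]
145 262 298 37 tool x 39 y -16.8..15.4 [106, 109, 105, 106, 112, 107, 104, 104, 100, 63]
160 262 298 37 tool x 26 y -17.0..15.5 [98, 110, 105, 107, 108, 107, 106, 103, 98, 63]
175 262 299 38 tool x 12 y -17.2..16.6 [108, 111, 108, 108, 111, 105, 105, 106, 99, 64]
190 263 299 37 tool x -2 y -16.5..16.8 [98, 112, 106, 107, 110, 105, 106, 108, 100, 67]
205 263 298 36 tool x -16 y -16.8..16.2 [95, 111, 109, 108, 110, 106, 106, 1
[... 328 characters left out ...]
297, 298, 299]
bail 111 [260, 261, 262, 263, 267, 268, 269, 270, 271, 272, 273, 274, 275, 276, 277, 278, 279, 280, 281, 282, 283, 284, 285, 286, 287, 288, 289, 290, 291, 292, 293, 294, 295, 297, 298, 299]
bail 114 [260, 261, 262, 263, 264, 265, 266, 267, 268, 269, 270, 271, 272, 273, 274, 275, 276, 277, 278, 279, 280, 281, 282, 283, 284, 285, 286, 287, 288, 289, 290, 291, 292, 293, 294]
bail 117 [260, 261, 262, 263, 264, 265, 266, 267, 268, 269, 270, 271, 272, 273, 274, 275, 276, 277, 278, 279, 280, 281, 282, 283, 284, 285, 286, 287, 288, 289, 290, 291, 292, 293, 299]<stdin>:3: RuntimeWarning: divide by zero encountered in divide
<stdin>:3: RuntimeWarning: invalid value encountered in divide
```

Emit:
arm_command:
  series:
    - [-4.5, -0.3, 20, -0.17]
    - [-4.5, 0, 38, 0]
    - [0, 0, 38, 0]
    - [0, 0, 30, 0]
    - [0, 0, 20, 0]

```text
time_s: 19.82
position: [0.5513, -0.3437, 0.0917]
ee_rot: [-179.9, -0.1, 104.5]
ft_force: [-0.3, 0.5, -0.7]
width: 0.0598
gripper_force: 0.0
```

Emit:
arm_command:
  series:
    - [0, 0, 15, 0]
    - [0, 0, 12, 0]
    - [0, 0, 7, 0]
    - [0, 0, 0, 0]
    - [0, 0, 0, 0]

```text
time_s: 20.23
position: [0.5524, -0.3448, 0.0615]
ee_rot: [180.0, 0.0, 104.4]
ft_force: [-0.1, 0.2, 0.3]
width: 0.0599
gripper_force: 0.0
```

Emit:
arm_command:
  series:
    - [0, 0, 0, 0]
    - [0, 0, 0, 0]
    - [0, 0, 0, 0]
    - [0, 0, 0, 0]
    - [0, 0, 0, 0]
  jaw: 15
  squeeze: 110

```text
time_s: 20.65
position: [0.5525, -0.345, 0.0622]
ee_rot: [179.9, 0.1, 104.4]
ft_force: [-0.9, 1.4, 6.4]
width: 0.0333
gripper_force: 108.2
```

Emit:
arm_command:
  series:
    - [0, 0, 0, 0]
    - [0, 0, 0, 0]
    - [0, 0, 0, 0]
    - [0, 0, 0, 0]
    - [0, 0, 0, 0]

```text
time_s: 21.07
position: [0.5526, -0.345, 0.0622]
ee_rot: [179.9, 0.1, 104.4]
ft_force: [-0.0, 1.0, 7.6]
width: 0.0331
gripper_force: 108.2
```

Emit:
arm_command:
  series:
    - [0, 0, -5, 0]
    - [0, 0, -12, 0]
    - [0, 0, -20, 0]
    - [0, 0, -20, 0]
    - [0, 0, -16, 0]

```text
time_s: 21.48
position: [0.5523, -0.3449, 0.1365]
ee_rot: [180.0, 0.1, 104.4]
ft_force: [-0.6, -0.1, -1.4]
width: 0.0328
gripper_force: 109.1
```

Emit:
arm_command:
  series:
    - [0, 0, 0, 0]
    - [0, 0, 0, 0]
    - [0, 0, 0, 0]
    - [0, 0, 0, 0]
    - [0, 0, 0, 0]

```text
time_s: 21.9
position: [0.5517, -0.3445, 0.1328]
ee_rot: [-179.9, -0.1, 104.4]
ft_force: [-0.2, -0.2, -2.3]
width: 0.0326
gripper_force: 109.1
```

```bash
python3 look.py w7; python3 - <<'E'
from h import *
plan([.5808,-.1695,.135],100.6,10)
from plant import manip
print(manip.state()["moment"])
im=cv2.imread("pics/w7.png").astype(float);f=np.load("pics/w7.npz");R=Rt(np.radians(f["r"][2]))
g=cv2.cvtColor(im.astype(np.uint8),cv2.COLOR_BGR2HSV);s=(g[:,:,1]<70)&(g[:,:,2]>80)
for v in range(0,230,4):
    us=np.where(s[v,230:330])[0]+230
    if len(us)>2:print("bail",v,us.min(),us.max(),len(us))
m=(im[:,:,2]/(im[:,:,1]+1)>1.42)&(im[:,:,2]<150)&(im[:,:,2]>40)
for v in range(5,230,16):
    us=np.where(m[v,200:360])[0]+200
    if len(us):print(v,us.min(),us.max(),len(us))
E
```

```text
21.9 [ 0.55173342 -0.3445039   0.13278978] [-1.79938440e+02 -6.83007792e-02  1.04408000e+02] [-0.22303072 -0.18657363 -2.34908152]
scale 1.4285714285714286
dist [ 29.  175.1   2.1] dyaw -3.81
[16.2,7.2,-0.2,0.08], [16.3,7.1,-0.2,0.08], [16.3,6.9,-0.2,0.08], [16.4,6.8,-0.2,0.08], [16.4,6.7,-0.2,0.08]
[16.5,6.6,-0.2,0.08], [16.5,6.5,-0.2,0.08], [16.5,6.4,-0.2,0.08], [16.6,6.3,-0.2,0.08], [16.6,6.2,-0.2,0.08]
[-0.19374301 -0.0525173   0.01740304]
bail 92 230 329 100
bail 96 230 329 100
bail 100 230 329 100
bail 104 230 329 100
bail 108 230 329 100
bail 112 230 329 100
bail 116 230 329 100
bail 120 230 329 100
bail 124 230 329 100
5 230 335 106
21 230 335 106
37 230 335 106
53 230 335 106
69 229 334 106
85 230 334 105
133 230 333 104
149 231 332 102
165 231 331 101
181 231 330 100
197 232 330 99
213 233 329 96
229 233 328 96
```

```bash
python3 - <<'E'
from h import *
from scipy.optimize import brentq
f=np.load("pics/w7.npz");R=Rt(np.radians(f["r"][2]))
im=cv2.imread("pics/w7.png").astype(float)
m=(im[:,:,2]/(im[:,:,1]+1)>1.42)&(im[:,:,2]<150)&(im[:,:,2]>40)
for v in list(range(5,90,12))+list(range(133,225,12)):
    us=np.where(m[v,200:360])[0]+200;a,b=us.min()-.5,us.max()+.5
    w=lambda z:np.linalg.norm(wray("w7",a,v,z)-wray("w7",b,v,z))-.034
    z=brentq(w,.05,.22);t=R.T@((wray("w7",a,v,z)+wray("w7",b,v,z))/2-f["p"])*1000
    print(v,round(z,4),np.round(t,1))
g=cv2.cvtColor(im.astype(np.uint8),cv2.COLOR_BGR2HSV);s=(g[:,:,1]<70)&(g[:,:,2]>80)
for v in range(86,132,2):
    us=np.where(s[v,200:360])[0]+200
    r=np.split(us,np.where(np.diff(us)>1)[0]+1);print(v,[(x[0],x[-1]) for x in r if len(x)],im[v,[240,260,280,300,320]].mean(1).astype(int))
for v in(90,108,110,126): print(v,[np.round((R.T@(wray("w7",280,v,z)-f["p"])*1000)[0],1) for z in(.160,.2)])
E
```

```text
5 0.1564 [112.1   0.  -23.6]
17 0.1561 [107.9   0.  -23.3]
29 0.1559 [103.8   0.  -23.1]
41 0.1558 [ 99.7   0.  -23. ]
53 0.1558 [ 95.6   0.  -23. ]
65 0.1559 [ 91.6   0.  -23.1]
77 0.1551 [ 87.7  -0.2 -22.3]Traceback (most recent call last):
  File "<stdin>", line 7, in <module>
    return umr_minimum(a, axis, None, out, keepdims, initial, where)
ValueError: zero-size array to reduction operation minimum which has no identity
```

```bash
python3 - <<'E'
from h import *
from scipy.optimize import brentq
f=np.load("pics/w7.npz");R=Rt(np.radians(f["r"][2]))
im=cv2.imread("pics/w7.png").astype(float)
m=(im[:,:,2]/(im[:,:,1]+1)>1.42)&(im[:,:,2]<150)&(im[:,:,2]>40)
for v in range(140,225,12):
    us=np.where(m[v,200:360])[0]+200
    if len(us)<20: continue
    a,b=us.min()-.5,us.max()+.5
    w=lambda z:np.linalg.norm(wray("w7",a,v,z)-wray("w7",b,v,z))-.034
    z=brentq(w,.05,.22);t=R.T@((wray("w7",a,v,z)+wray("w7",b,v,z))/2-f["p"])*1000
    print(v,round(z,4),np.round(t,1))
for v in range(84,134,2): print(v,[tuple(im[v,u].astype(int)) for u in(212,222,240,262,280,300,322,340)])
for v in(90,100,108,116,126): print(v,[np.round((R.T@(wray("w7",280,v,z)-f["p"])*1000)[0],1) for z in(.157,.198)])
E
```

```text
140 0.1567 [ 66.9  -0.3 -23.9]
152 0.1554 [ 62.7  -0.3 -22.6]
164 0.1553 [ 58.6  -0.5 -22.5]
176 0.1563 [ 54.7  -0.5 -23.5]
188 0.1553 [ 50.2  -0.5 -22.5]
200 0.1565 [ 46.2  -0.5 -23.7]
212 0.1556 [ 41.6  -0.5 -22.9]
224 0.156 [ 37.2  -0.7 -23.2]
84 [(np.int64(80), np.int64(119), np.int64(153)), (np.int64(117), np.int64(164), np.int64(191)), (np.int64(46), np.int64(72), np.int64(113)), (np.int64(43), np.int64(67), np.int64(107)), (np.int64(41), np.int64(71), np.int64(111)), (np.int64(41), np.int64(64), np.int64(104)), (np.int64(30), np.int64(52), np.int64(93)), (np.int64(93), np.int64(134), np.int64(159))]
86 [(np.int64(84), np.int64(122), np.int64(154)), (np.int64(118), np.int64(165), np.int64(192)), (np.int64(41), np.int64(69), np.int64(110)), (np.int64(42), np.int64(66), np.int64(107)), (np.int64(41), np.int64(68), np.int64(109)), (np.int64(45), np.int64(67), np.int64(107)), (np.int64(37), np.int64(61), np.int64(96)), (np.int64(93), np.int64(134), np.int64(158))]
88 [(np.int64(79), np.int64(117), np.int64(152)), (np.int64(118), np.int64(164), np.int64(192)), (np.int64(61), np.int6
[... 8040 characters left out ...]
int64(25), np.int64(43), np.int64(67)), (np.int64(21), np.int64(36), np.int64(63)), (np.int64(92), np.int64(131), np.int64(157))]
132 [(np.int64(87), np.int64(131), np.int64(166)), (np.int64(114), np.int64(159), np.int64(186)), (np.int64(45), np.int64(68), np.int64(110)), (np.int64(43), np.int64(67), np.int64(108)), (np.int64(43), np.int64(69), np.int64(112)), (np.int64(22), np.int64(40), np.int64(68)), (np.int64(27), np.int64(40), np.int64(64)), (np.int64(89), np.int64(129), np.int64(156))]
90 [np.float64(83.0), np.float64(82.0)]
100 [np.float64(79.8), np.float64(80.0)]
108 [np.float64(77.2), np.float64(78.4)]
116 [np.float64(74.6), np.float64(76.9)]
126 [np.float64(71.4), np.float64(74.9)]
```

Emit:
arm_command:
  series:
    - [10, 5, -1, 0.08]
    - [16.3, 7.1, -1, 0.08]
    - [16.3, 6.9, -1, 0.08]
    - [16.4, 6.8, -1, 0.08]
    - [16.4, 6.7, -1, 0.08]

```text
time_s: 22.37
position: [0.566, -0.2624, 0.1386]
ee_rot: [-180.0, -0.0, 102.4]
ft_force: [-0.2, 0.4, -2.0]
width: 0.0328
gripper_force: 109.1
```

Emit:
arm_command:
  series:
    - [16.5, 6.6, -0.7, 0.08]
    - [16.5, 6.5, 0, 0.08]
    - [16.5, 6.4, 0, 0.08]
    - [16.6, 6.3, 0, 0.08]
    - [16.6, 6.2, 0, 0.08]

```text
time_s: 22.78
position: [0.5807, -0.1748, 0.1393]
ee_rot: [-180.0, -0.0, 100.4]
ft_force: [-0.4, -0.8, -2.1]
width: 0.0328
gripper_force: 109.1
```

Emit:
arm_command:
  series:
    - [5, 2.2, 0, 0]
    - [0, 0, 0, 0]
    - [0, 0, 0, 0]
    - [0, 0, 0, 0]
    - [0, 0, 0, 0]

```text
time_s: 23.2
position: [0.5818, -0.1718, 0.1395]
ee_rot: [-180.0, 0.0, 100.4]
ft_force: [-0.3, -0.3, -1.8]
width: 0.0328
gripper_force: 109.1
```

```bash
python3 look.py w8; python3 - <<'E'
from h import *
from plant import manip
plan([.5805,-.168,.1385],100.6,1)
o=np.zeros((600,800,3),np.uint8)
d=manip.snapshot("scene")["img"][:,:,::-1];o[:300,:400]=cv2.resize(d[150:240,200:320],(400,300),interpolation=cv2.INTER_CUBIC)
d=manip.snapshot("side")["img"][:,:,::-1];o[300:,:400]=cv2.resize(d[85:175,220:340],(400,300),interpolation=cv2.INTER_CUBIC)
w=cv2.imread("pics/w8.png");o[:600,400:]=cv2.resize(w[0:300,180:380],(400,600),interpolation=cv2.INTER_CUBIC)
cv2.imwrite("pics/pre.png",o)
E
```

```text
23.2 [ 0.58182288 -0.17180343  0.13945676] [-1.79989623e+02  9.34986115e-03  1.00367481e+02] [-0.29612373 -0.29074124 -1.81309224]
scale 1.4285714285714286
dist [-1.3  3.8 -0.9] dyaw 0.24
[4.0,-0.6,0.9,-0.05],
```

View pics/pre.png

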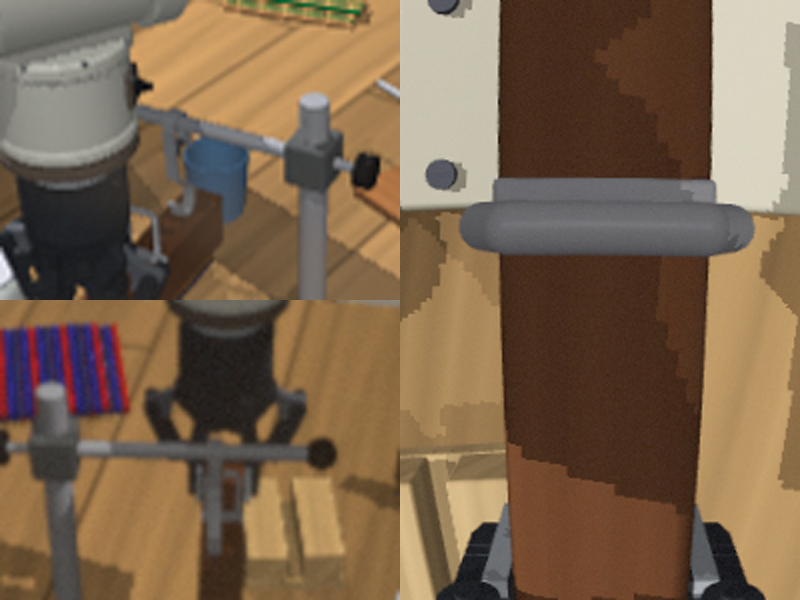

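The scene crop shows the bail at (145,230) just short of the hook's lower curl at (185,205), with the handle level. The side crop shows the hook at (213,510) in front of the bail at about (230,495). I check the lateral alignment by projection.

```bash
python3 - <<'E'
from h import *
uy=np.array([-.184,.983,0]);ux=np.array([.983,.184,0]);h=np.array([.558,-.0476,.2625])
T=np.array([.5818,-.1718,.1395]);b=T+uy*.0775+[0,0,.064]
for n,P in(("hook low",h+[0,0,-.085]),("hook mid -y",h-.0105*uy+[0,0,-.03]),("bail",b),("bailmin",b-.0125*ux),("bailmax",b+.0125*ux),("bail low",b-[0,0,.03])):
    a=proj("side",P)[0];c=proj("scene",P)[0]
    print(n,"side crop",np.round((a-[220,85])*3.3333+[0,300]),"scene crop",np.round((c-[200,150])*3.3333))
print("bail in hook frame",np.round([(b-h)@ux*1000,(b-h)@uy*1000,(b-h)[2]*1000],1))
E
```

```text
hook low side crop [223. 542.] scene crop [170. 210.]
hook mid -y side crop [225. 475.] scene crop [159. 159.]
bail side crop [223. 476.] scene crop [137. 217.]
bailmin side crop [239. 476.] scene crop [123. 213.]
bailmax side crop [207. 476.] scene crop [151. 221.]
bail low side crop [223. 507.] scene crop [139. 248.]
bail in hook frame [  0.5 -49.  -59. ]
```

Emit:
arm_command:
  series:
    - [4, 0, 0.3, 0]
    - [5, 0, 0.3, 0]
    - [5, 0, 0.3, 0]
    - [3, 0, 0, 0]
    - [2, 0, 0, 0]

```text
time_s: 23.77
position: [0.5785, -0.1516, 0.1387]
ee_rot: [180.0, 0.0, 100.4]
ft_force: [-0.5, 1.5, -2.0]
width: 0.0329
gripper_force: 109.1
```

Emit:
arm_command:
  series:
    - [0, 0, 0, 0]
    - [0, 0, 0, 0]
    - [0, 0, 0, 0]
    - [0, 0, 0, 0]
    - [0, 0, 0, 0]

```text
time_s: 24.18
position: [0.5786, -0.1525, 0.1386]
ee_rot: [-180.0, 0.0, 100.4]
ft_force: [0.3, 0.0, -2.7]
width: 0.0327
gripper_force: 109.1
```

```bash
python3 look.py w9; python3 - <<'E'
from h import *
im=cv2.imread("pics/w9.png");g=cv2.cvtColor(im,cv2.COLOR_BGR2HSV)
for v in range(0,132,6):
    s=(g[v,:,1]<60);us=np.where(s[150:420])[0]+150
    r=[x for x in np.split(us,np.where(np.diff(us)>2)[0]+1) if len(x)>6]
    print(v,[(int(x[0]),int(x[-1]),int(g[v,x,2].mean())) for x in r])
E
```

```text
24.1833 [ 0.57855285 -0.15245927  0.13859521] [-1.79994707e+02  4.68882406e-03  1.00403460e+02] [ 0.3096233   0.04609973 -2.71514881]
scale 1.4285714285714286
0 [(285, 322, 112)]
6 [(222, 229, 168), (286, 322, 114)]
12 [(179, 229, 201), (286, 323, 108), (336, 383, 203)]
18 [(179, 229, 166), (286, 329, 103), (336, 419, 195)]
24 [(178, 229, 158), (287, 331, 110), (336, 419, 171)]
30 [(178, 229, 186), (287, 331, 100), (336, 419, 164)]
36 [(178, 228, 201), (304, 330, 78), (336, 419, 180)]
42 [(178, 228, 201), (336, 419, 181)]
48 [(178, 228, 201), (336, 419, 182)]
54 [(178, 228, 201), (336, 419, 183)]
60 [(178, 228, 200), (336, 419, 180)]
66 [(178, 228, 200), (336, 419, 179)]
72 [(178, 228, 200), (336, 419, 181)]
78 [(178, 228, 199), (335, 419, 180)]
84 [(178, 228, 200), (336, 419, 181)]
90 [(178, 419, 152)]
96 [(178, 419, 155)]
102 [(178, 419, 140)]
108 [(179, 419, 128)]
114 [(178, 419, 123)]
120 [(179, 419, 126)]
126 [(180, 419, 128)]
```

Emit:
arm_command:
  series:
    - [0, 1.5, 0, 0]
    - [0, 2, 0, 0]
    - [0, 1.8, 0, 0]
    - [0, 0, 0, 0]
    - [0, 0, 0, 0]

```text
time_s: 24.65
position: [0.5839, -0.1514, 0.1385]
ee_rot: [-180.0, 0.0, 100.4]
ft_force: [0.5, -0.1, -1.8]
width: 0.0331
gripper_force: 109.1
```

```bash
python3 look.py w10; python3 - <<'E'
from h import *
im=cv2.imread("pics/w10.png");g=cv2.cvtColor(im,cv2.COLOR_BGR2HSV)
for v in range(0,48,4):
    s=(g[v,:,1]<60);us=np.where(s[225:345])[0]+225
    r=[x for x in np.split(us,np.where(np.diff(us)>2)[0]+1) if len(x)>6]
    print(v,[(int(x[0]),int(x[-1]),int(g[v,x,2].mean())) for x in r], g[v,236:332:6,2].tolist())
E
```

```text
24.65 [ 0.58387765 -0.15135166  0.13854774] [-1.79993536e+02  4.84634041e-03  1.00420132e+02] [ 0.45920178 -0.0760902  -1.78869225]
scale 1.4285714285714286
0 [(266, 302, 109)] [70, 71, 72, 70, 69, 96, 108, 110, 110, 107, 108, 110, 81, 83, 81, 80]
4 [(266, 302, 111)] [71, 70, 70, 68, 68, 100, 112, 112, 111, 113, 109, 112, 81, 81, 82, 81]
8 [(265, 302, 105), (336, 343, 184)] [73, 69, 71, 70, 72, 99, 106, 106, 104, 107, 103, 106, 84, 82, 80, 79]
12 [(265, 303, 108), (336, 344, 214)] [72, 73, 69, 70, 74, 108, 109, 111, 110, 108, 110, 109, 83, 81, 80, 82]
16 [(263, 305, 104), (336, 344, 215)] [70, 73, 72, 70, 72, 105, 108, 108, 105, 105, 104, 104, 83, 81, 81, 79]
20 [(263, 306, 105), (336, 344, 213)] [68, 73, 73, 73, 69, 106, 108, 106, 105, 106, 107, 107, 82, 81, 80, 81]
24 [(263, 307, 110), (336, 344, 214)] [68, 74, 71, 71, 73, 112, 111, 113, 111, 110, 110, 111, 83, 82, 80, 83]
28 [(263, 307, 109), (336, 344, 215)] [71, 75, 73, 71, 73, 110, 109, 109, 108, 107, 109, 113, 89, 83, 80, 79]
32 [(263, 307, 92), (336, 344, 213)] [70, 75, 70, 70, 71, 90, 95, 92, 92, 91, 96, 95, 88, 86, 81, 80]
36 [(264, 307, 71), (336, 344, 214)] [68, 72, 73, 68, 71, 66, 71, 67, 72, 77, 73, 71, 85, 80, 82, 80]
40 [(336, 344, 215)] [70, 72, 71, 70, 68, 71, 71, 73, 73, 92, 90, 86, 85, 82, 80, 80]
44 [(336, 344, 214)] [71, 73, 71, 71, 70, 69, 72, 73, 76, 71, 79, 86, 86, 81, 81, 78]
```

The hook tip (263–307 in u) is now centred on the bail, with the tip about 17 mm ahead. I go in.

Emit:
arm_command:
  series:
    - [3, 0, 0, 0]
    - [5, 0, 0, 0]
    - [5, 0, 0, 0]
    - [4, 0, 0, 0]
    - [3, 0, 0, 0]

```text
time_s: 25.12
position: [0.58, -0.131, 0.1387]
ee_rot: [-180.0, 0.0, 100.4]
ft_force: [0.3, 0.3, -1.9]
width: 0.0325
gripper_force: 109.1
```

Emit:
arm_command:
  series:
    - [1.5, 0, 1, 0]
    - [2, 0, 2, 0]
    - [2, 0, 2, 0]
    - [2, 0, 2, 0]
    - [0, 0, 0, 0]

```text
time_s: 25.53
position: [0.5785, -0.124, 0.131]
ee_rot: [-180.0, -0.0, 100.4]
ft_force: [-0.5, 0.2, -1.2]
width: 0.0331
gripper_force: 109.1
```

Emit:
arm_command:
  series:
    - [1.5, 0, 1.5, 0]
    - [1.5, 0, 1.5, 0]
    - [1, 0, 1.5, 0]
    - [0, 0, 1.5, 0]
    - [0, 0, 1, 0]

```text
time_s: 25.95
position: [0.578, -0.1204, 0.1244]
ee_rot: [-180.0, 0.0, 100.4]
ft_force: [-0.6, 0.5, -2.4]
width: 0.0331
gripper_force: 109.1
```

Emit:
arm_command:
  series:
    - [0, 0, 1, 0]
    - [0, 0, 1, 0]
    - [0, 0, 1, 0]
    - [0, 0, 0.7, 0]
    - [0, 0, 0, 0]

```text
time_s: 26.37
position: [0.578, -0.1204, 0.1207]
ee_rot: [-180.0, -0.0, 100.4]
ft_force: [0.0, 0.2, -1.6]
width: 0.0328
gripper_force: 109.2
```

Emit:
arm_command:
  series:
    - [0, 0, 0.8, 0]
    - [0, 0, 0.8, 0]
    - [0, 0, 0.8, 0]
    - [0, 0, 0.8, 0]
    - [0, 0, 0, 0]

```text
time_s: 26.78
position: [0.578, -0.1204, 0.1175]
ee_rot: [-180.0, -0.0, 100.4]
ft_force: [0.3, 0.5, -2.0]
width: 0.0326
gripper_force: 109.2
```

Emit:
arm_command:
  series:
    - [0, 0, 0.6, 0]
    - [0, 0, 0.6, 0]
    - [0, 0, 0.6, 0]
    - [0, 0, 0, 0]
    - [0, 0, 0, 0]

```text
time_s: 27.2
position: [0.578, -0.1204, 0.1159]
ee_rot: [-180.0, 0.0, 100.4]
ft_force: [-0.1, 0.3, -1.8]
width: 0.0327
gripper_force: 109.1
```

Emit:
arm_command:
  series:
    - [0, 0, 0.5, 0]
    - [0, 0, 0.5, 0]
    - [0, 0, 0.3, 0]
    - [0, 0, 0, 0]
    - [0, 0, 0, 0]

```text
time_s: 27.62
position: [0.578, -0.1204, 0.1146]
ee_rot: [-180.0, 0.0, 100.4]
ft_force: [-0.2, 0.3, -2.0]
width: 0.033
gripper_force: 109.1
```

Emit:
arm_command:
  series:
    - [0, 0, 0.4, 0]
    - [0, 0, 0.3, 0]
    - [0, 0, 0.2, 0]
    - [0, 0, 0, 0]
    - [0, 0, 0, 0]

```text
time_s: 28.03
position: [0.578, -0.1204, 0.1137]
ee_rot: [-180.0, 0.0, 100.4]
ft_force: [-0.1, 0.1, -2.1]
width: 0.0331
gripper_force: 109.1
```

Emit:
arm_command:
  series:
    - [0, 0, 0.4, 0]
    - [0, 0, 0.3, 0]
    - [0, 0, 0.3, 0]
    - [0, 0, 0, 0]
    - [0, 0, 0, 0]

```text
time_s: 28.45
position: [0.5781, -0.1204, 0.1127]
ee_rot: [-180.0, 0.0, 100.4]
ft_force: [0.1, 0.2, -2.7]
width: 0.0328
gripper_force: 109.1
```

Emit:
arm_command:
  series:
    - [0, 0, 0.4, 0]
    - [0, 0, 0.3, 0]
    - [0, 0, 0.2, 0]
    - [0, 0, 0, 0]
    - [0, 0, 0, 0]

```text
time_s: 28.87
position: [0.5781, -0.1204, 0.1118]
ee_rot: [-180.0, 0.0, 100.4]
ft_force: [0.9, -0.7, -3.0]
width: 0.0326
gripper_force: 109.1
```

```bash
python3 look.py w11; python3 - <<'E'
from h import *
im=cv2.imread("pics/w11.png");g=cv2.cvtColor(im,cv2.COLOR_BGR2HSV)
for v in range(0,200,5):
    print(v,"".join("#" if g[v,u,1]<60 and g[v,u,2]>120 else "+" if g[v,u,1]<60 else "." for u in range(200,366,3)))
E
```

```text
28.8667 [ 0.57806643 -0.12041074  0.11177996] [-1.79994291e+02  3.69557148e-03  1.00412076e+02] [ 0.92749519 -0.65043022 -3.0336369 ]
scale 1.4285714285714286
0 ........................................................
5 ........................................................
10 ........................................................
15 ........................................................
20 ........................................................
25 ..................++++++++++++++++++++++++..............
30 ..................+++++++++++++++++++++++++.............
35 .................++++++++++++++++++++++++++.............
40 ##########.......++++++++++++++++++++++++++...#####.....
45 ##########.......++++++++++++++++++++++++++...##########
50 ##########.......+++++++++++++++++++++++++++..##########
55 ##########.......+++++++++++++++++++++++++++..##########
60 ##########.......+++++++++++++++++++++++++++..##########
65 ##########......+++++++++++++++++++++++++++++.##########
70 ##########......+++++++++++++++++++++++++++++.##########
75 ##########......++++++++++++++++++++++++
[... 776 characters left out ...]
+++++++++++++++++++++########
145 ##########....++++++++++++++++++++++++++++++++++########
150 ##########+...++++++++++++++++++++++++++++++++++########
155 ##########+...++++++++++++++++++++++++++++++++++########
160 ##########....+++++++++++++++++++++++++++++++++++#######
165 ###########...+++++++++++++++++++++++++++++++++++#######
170 ###########...+++++++++++++++++++++++++++++++++++#######
175 ..............+++++++++++++++++++++++++++++++++++#######
180 ..............+++++++++++++++++++++++++++++++++++.......
185 ..............++++++++++++++++++++++++++++++++++++......
190 .............+++++++++++++++++++++++++++++++++++++......
195 .............+++++++++++++++++++++++++++++++++++++......
```

Emit:
arm_command:
  series:
    - [0, 0, 0.4, 0]
    - [0, 0, 0.4, 0]
    - [0, 0, 0.2, 0]
    - [0, 0, 0, 0]
    - [0, 0, 0, 0]

```text
time_s: 29.33
position: [0.5781, -0.1204, 0.1108]
ee_rot: [-180.0, 0.0, 100.4]
ft_force: [-0.2, 0.1, -2.2]
width: 0.0331
gripper_force: 109.1
```

Emit:
arm_command:
  series:
    - [0, 0, 0.3, 0]
    - [0, 0, 0.3, 0]
    - [0, 0, 0.2, 0]
    - [0, 0, 0, 0]
    - [0, 0, 0, 0]

```text
time_s: 29.75
position: [0.5781, -0.1204, 0.1101]
ee_rot: [180.0, 0.0, 100.4]
ft_force: [-0.2, 0.7, 1.0]
width: 0.033
gripper_force: 109.1
```

Emit:
arm_command:
  series:
    - [0, 0, 0, 0]
    - [0, 0, 0, 0]
    - [0, 0, 0, 0]
    - [0, 0, 0, 0]
    - [0, 0, 0, 0]
  jaw: 56
  squeeze: 20

```text
time_s: 30.17
position: [0.5781, -0.1204, 0.11]
ee_rot: [-180.0, 0.0, 100.4]
ft_force: [-0.2, 0.2, -0.1]
width: 0.0561
gripper_force: 0.0
```

Emit:
arm_command:
  series:
    - [0, 0, 0, 0]
    - [0, 0, 0, 0]
    - [0, 0, 0, 0]
    - [0, 0, 0, 0]
    - [0, 0, 0, 0]

```text
time_s: 30.58
position: [0.578, -0.1204, 0.11]
ee_rot: [-180.0, 0.0, 100.4]
ft_force: [-0.2, 0.4, 0.3]
width: 0.056
gripper_force: 0.0
```

```bash
python3 look.py w12; python3 - <<'E'
from h import *
im=cv2.imread("pics/w12.png");g=cv2.cvtColor(im,cv2.COLOR_BGR2HSV)
m=(im[:,:,2]/(im[:,:,1]+1.)>1.42)&(im[:,:,2]<150)&(im[:,:,2]>40)
for v in list(range(0,130,10))+list(range(130,400,20)):
    print(v,"".join("B" if m[v,u] else "#" if g[v,u,1]<60 and g[v,u,2]>120 else "+" if g[v,u,1]<60 else "." for u in range(170,396,4)))
E
```

```text
30.5833 [ 0.57804686 -0.12038784  0.11000387] [-1.79996165e+02  2.79934584e-03  1.00409622e+02] [-0.15318717  0.38773618  0.25745239]
scale 1.4285714285714286
0 ................BBBBBBBBBBBBBBBBBBBBBBBBBB...............
10 ................BBBBBBBBBBBBBBBBBBBBBBBBBB...............
20 ................BBBBBBBBBBBBBBBBBBBBBBBB.B...............
30 ................BBBBB+++++++++++++++++++.B...............
40 ..##############BBBBB++++++++++++++++++++B+#####.........
50 ###++###########BBBB.++++++++++++++++++++B.##############
60 ##++++##########BBBB++++++++++++++++++++++#############++
70 ################BBBB++++++++++++++++++++++###############
80 ################BBBB++++++++++++++++++++++###############
90 ################+++++++++++++++++++++++++++##############
100 ###############++++++++++++++++++++++++++++##############
110 ###########++++++++++++++++++++++++++++++++++++##########
120 ###########++++++++++++++++++++++++++++++++++++##########
130 ################BBB+++++++++++++++++++++++++#############
150 ####++##########BB.++++++++++++++++++++++++++############
170 ################BB++++++++++++++++++++++++++++###########
190 ................BB++++++++++++++++++++++++++++...........
210 ................B.+++++++++++++++++++++++++++++..........
230 .................++++++++++++++++++++++++++++++..........
250 .................+++++++++++++++++++++++++++++++.........
270 .....+++++++.+..++++++++++++++++++++++++++++++++++.......
290 ...++++++++..+.+++++++++++++++++++++++++++++++++++++.....
310 ++++++.++++++.....BBBBBBBBBBBB.BBBBBBBB....+++++++.++.+.+
330 +.+.++.+.++.......BBBBBBBBBBBBBBBBBBBB.......++.....+++++
350 +++++++++.++.......BBBBBBBBBBBBBBBBBB.......++..+..++++++
370 ......+++++++++++...+++.++++.+++.++.+++++++++.+++++++....
390 ..++++++..++..+....+++.+++++.+++++++..++++.++.+++++..+...
```

Emit:
arm_command:
  series:
    - [0, 0, -4, 0]
    - [0, 0, -10, 0]
    - [0, 0, -15, 0]
    - [0, 0, -20, 0]
    - [0, 0, -20, 0]

```text
time_s: 31.05
position: [0.578, -0.1204, 0.1806]
ee_rot: [-180.0, 0.0, 100.4]
ft_force: [0.3, -0.3, 0.3]
width: 0.0561
gripper_force: 0.0
```

Emit:
arm_command:
  series:
    - [-15, 0, 0, 0]
    - [-25, 0, 0, 0]
    - [-30, 0, 0, 0]
    - [-30, 0, 0, 0]
    - [-20, 0, 0, 0]

```text
time_s: 31.47
position: [0.5999, -0.2411, 0.1795]
ee_rot: [180.0, 0.1, 100.4]
ft_force: [0.9, 1.1, -0.4]
width: 0.0558
gripper_force: 0.0
```

Emit:
arm_command:
  series:
    - [0, 0, 0, 0]
    - [0, 0, 0, 0]
    - [0, 0, 0, 0]
    - [0, 0, 0, 0]
    - [0, 0, 0, 0]

```text
time_s: 31.88
position: [0.5998, -0.2377, 0.1793]
ee_rot: [180.0, 0.0, 100.5]
ft_force: [0.0, -0.1, 0.6]
width: 0.0558
gripper_force: 0.0
```

```bash
python3 - <<'E'
from h import *
from plant import manip
import time
s=manip.state();print(s["time_s"],s["position"],s["ft_force"])
a=manip.snapshot("side")["img"];b=None
for i in range(8): b=manip.snapshot("side")["img"]
c=manip.snapshot("scene")["img"]
df=np.abs(a.astype(int)-b.astype(int)).max(2);ys,xs=np.where(df>40);print("moving px",len(ys),(xs.min(),xs.max(),ys.min(),ys.max()) if len(ys) else None)
h=np.array([.563,-.0466,.2625]);uy=np.array([-.184,.983,0]);ux=np.array([.983,.184,0])
for n,k in(("side",b),("scene",c)):
    im=k.astype(int);m=(im[:,:,0]/(im[:,:,1]+1.)>1.42)&(im[:,:,0]<150)&(im[:,:,0]>40)
    P=[h+sx*.017*ux+sy*.1*uy+[0,0,-.0845-.041+dz] for sx in(-1,1) for sy in(-1,1) for dz in(0,-.05)]
    q=cv2.convexHull(proj(n,np.array(P)).astype(np.float32)).astype(np.int32)
    e=np.zeros(m.shape,np.uint8);cv2.fillPoly(e,[q],1);print(n,"expected bbox",q.reshape(-1,2).min(0),q.reshape(-1,2).max(0),"brown inside",m[e>0].mean().round(2))
    x0,y0=q.reshape(-1,2).min(0)-14;x1,y1=q.reshape(-1,2).max(0)+14
    for v in range(y0,y1,4): print("".join("B" if m[v,u] and e[v,u] else "b" if m[v,u] else "e" if e[v,u] else "." for u in range(x0,x1,2)))
E
```

```text
31.8833 [ 0.59978013 -0.23766956  0.17932823] [ 0.04710092 -0.09286105  0.61551002]
moving px 1 (np.int64(345), np.int64(345), np.int64(12), np.int64(12))
side expected bbox [277 146] [291 210] brown inside 0.5
.....................
.....................
.....................
.....................
........BeeeeBe......
........BeeeBBe......
........Beeeeee......
........eeeeeee......
........eeBBeee......
........eeeeeee......
........eeeeeee......
........BBBBBBe......
........BBBBBBe......
.......eBBBBBBe......
.......eBBBBBBe......
.......eBBBBBBe......
.......eBBBBBee......
.......eBBBBBee......
.......eBBBBBe.......
.......eeBBBBe.......
.....................
.....................
.....................
scene expected bbox [228 205] [275 263] brown inside 0.51
......................................
......................................
......................................
......................................
........................eeBBee........
.......................eeBBBBBe.......
.....................eeBBBBeeee.......
...................eBBeeeeeeeee.......
.................eeeeeeeBeeeeee.......
...............eeBBBBeeeeeeee.........
..............eBBBBBBBBeeBBe..........
............eBBBBBBBBBBBBB............
..........eeBBBBBBBBBBBB..............
........eeeBBBBBBeBBeBe...............
.......eeeeBBBBeeeeee.................
........eeBBBBeeeeB...................
........eeBBBBBeBe....................
........eeeeBBBB......................
.............B........................
......................................
......................................
......................................
```

The squeegee hangs level and still where expected, and the gripper is clear, so I hand in.

```bash
python3 -c "
from plant import manip
print(manip.close_job())"
```

```text
the job is handed in; nothing more can be done
None
```

I snapped the S-hook onto the bar and hung the squeegee in its lower curl, then let go of both and handed the job in at about 32 s; the hand-in gave no verdict. The highest force I read on the hook was about 6 N, and camera checks just before hand-in found the squeegee level, still and in place.

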